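# Put the drained small ware away

### The job

The washed small ware on the drying mat is dry: put it away. Stack both white sauce dishes flat in the round dark steel dish holder, on top of the dish already there, stand each blue cup upright in a compartment of its own in the green cup caddy, and lay the red soup spoon, bowl upwards, lengthwise inside the wooden spoon tray. It is crockery, so set each piece down gently and do not drop it from a height; leave the spice jar and the metal measuring cup where they stand.

Things in the scene. Friction and masses are not known exactly. Their poses are not given: they have to be found in the camera images.
- dish_1: white ceramic sauce dish, round, shallow, flat-bottomed, upright side, thin grey-blue rim line, 66 mm across and 12 mm high, about 60 g; dishes stack rim to base, 12 mm each. Origin: centre of the underside, z up. It starts flat on the drying mat (dark grey, its top 4 mm above the counter). Alike with dish_2.
- dish_2: white ceramic sauce dish, round, shallow, flat-bottomed, upright side, thin grey-blue rim line, 66 mm across and 12 mm high, about 60 g; dishes stack rim to base, 12 mm each. Origin: centre of the underside, z up. It starts flat on the drying mat (dark grey, its top 4 mm above the counter). Alike with dish_1.
- cup_1: small handleless cup: indigo-blue ceramic with a white line below the rim, 52 mm across (straight-sided from 14 mm up), foot 40 mm across, 56 mm high, about 100 g. Origin: centre of the underside, z up. It starts upright on the drying mat. Alike with cup_2.
- cup_2: small handleless cup: indigo-blue ceramic with a white line below the rim, 52 mm across (straight-sided from 14 mm up), foot 40 mm across, 56 mm high, about 100 g. Origin: centre of the underside, z up. It starts upright on the drying mat. Alike with cup_1.
- spoon: red soup spoon, 126 mm long, 50 g, bowl up on the mat: flat-bottomed oval bowl 62 x 43 mm, 18 mm high, centred at x = -31 mm; straight handle 17 mm wide, 9 mm thick, to +x, rising 14 degrees: its centre line is 16 mm above the underside at x = 12 mm (just clear of the bowl, good to pinch across), 29 mm at its end. Origin: mid-length, level with the underside; x along the handle, z up.
- dish_holder: dark steel dish holder, fixed: upright tube, bore 72 mm, 82 mm over the rim, 46 mm high, base 4 mm, cut away full height on two opposite sides (its +y and -y, gaps 45 mm wide) so fingers reach in beside a dish. One white dish, part of it, lies inside, rim 16 mm above the counter: the next rests with its underside at 16 mm, then 28 mm. Origin: centre of the underside, z up.
- cup_caddy: green plastic cup caddy, fixed: an open box 72 mm (x) by 140 mm (y), 26 mm high, divided in two compartments each 64 mm square inside, side by side along y; their centres are at y = +34 and -34 mm. Walls and floor 4 mm thick, all walls 26 mm high. Origin: centre of the underside, z up.
- spoon_tray: shallow pale wooden spoon tray, fixed: an open box 86 mm (x) by 166 mm (y, its long way), 18 mm high, walls and floor 3 mm thick, inside 80 by 160 mm. Origin: centre of the underside, z up.
- spice_jar: bystander: squat spice jar, orange-brown with a cream band and black cap, 45 mm across, 54 mm high, loose on the drying mat. Origin: centre of the underside. It stays where it is.
- measuring_cup: bystander: small plain metal measuring cup, 63 mm across the rim, 46 mm high, with a wire handle that reaches 46 mm from its axis towards its +y, loose on the drying mat. Origin: centre of the underside. It stays where it is.
Things that resemble listed ones, but are neither listed nor needed, are in the scene too. Of the things that look like the cup_caddy, the smaller one is meant.

How it is judged:
At the end, for the whole second after the job is handed in: Dishes: one level column in the holder on the dish there (7 mm, 0.12 rad). Cups: upright (0.12 rad) on the caddy's floor, one per compartment. Spoon: bowl up on the tray's floor, within 30 mm of its centre each way, lengthwise within 0.4 rad. All at rest; jar and measuring cup within 20 mm (horizontal distance between each of dish_1, dish_2 and dish_holder below 0.007 m and angle between each of dish_1, dish_2, cup_1, cup_2's own z axis and vertical below 0.12 rad and z of dish_1 in the frame of dish_holder between 0.012 and 0.032 m and z of dish_2 in the frame of dish_holder between 0.012 and 0.032 m and x of cup_1 in the frame of cup_caddy between -0.018 and 0.018 m and z of each of cup_1, cup_2 in the frame of cup_caddy below 0.009 m and x of cup_2 in the frame of cup_caddy between -0.018 and 0.018 m and ((y of cup_1 in the frame of cup_caddy between 0.016 and 0.052 m and y of cup_2 in the frame of cup_caddy between -0.052 and -0.016 m) or (y of cup_1 in the frame of cup_caddy between -0.052 and -0.016 m and y of cup_2 in the frame of cup_caddy between 0.016 and 0.052 m)) and x of spoon in the frame of spoon_tray between -0.03 and 0.03 m and y of spoon in the frame of spoon_tray between -0.03 and 0.03 m and z of spoon in the frame of spoon_tray below 0.009 m and angle between spoon's own z axis and vertical below 0.2 rad and angle between the x axis of spoon and the y axis of spoon_tray, either way round below 0.4 rad and linear speed of each of dish_1, dish_2, cup_1, cup_2, spoon below 0.02 m/s and distance of each of spice_jar, measuring_cup from where it was at the start of the episode below 0.02 m); the robot touches nothing.
It fails at once if the spice jar is pushed more than 20 mm from its place or tipped (distance of spice_jar from where it was at the start of the episode above 0.02 m or angle between spice_jar's own z axis and vertical above 0.35 rad).
It fails at once if the measuring cup is pushed more than 20 mm from its place or tipped (distance of measuring_cup from where it was at the start of the episode above 0.02 m or angle between measuring_cup's own z axis and vertical above 0.35 rad).
It fails at once if a piece of ware falls free faster than 1 m/s (a drop of more than about 50 mm) ((linear speed of dish_1 above 1 m/s and contact force between the fingers and dish_1 below 0.05 N) or (linear speed of dish_2 above 1 m/s and contact force between the fingers and dish_2 below 0.05 N) or (linear speed of cup_1 above 1 m/s and contact force between the fingers and cup_1 below 0.05 N) or (linear speed of cup_2 above 1 m/s and contact force between the fingers and cup_2 below 0.05 N) or (linear speed of spoon above 1 m/s and contact force between the fingers and spoon below 0.05 N)).
It also fails if it takes over 136 s, if anything falls off the work surface, if the arm or the gripper's body presses on something with over 40 N, if the wrist force passes 120 N, or if a joint passes its speed limit or range.

### The arm

A 6-joint arm with a two-finger parallel gripper is mounted at the origin on the work surface. World frame = base frame: x ahead of the robot, y to its left, z up, the work surface at z = 0. Lengths are in m, angles in rad, forces in N, time in s.
With the tool pointing down it reaches from about 0.25 to 0.85 m from the base axis. Payload 12.5 kg.
Tool frame: the origin (TCP) lies between the finger pads; the fingertips stand 11 mm ahead of it and the grasp point (between the pads) lies 8 mm behind it; y points along the fingers, z is the direction in which the jaws open and shut, and the axes are right-handed (so a half turn about y gives the same grasp; the last joint's range is limited). The gripper opens to 93 mm and grips with 3 to 60 N. Pads are 15 mm wide; open, the fingers measure 128 mm over their backs; the gripper's body (75 mm by 188 mm) begins 65 mm behind the grasp point.
Start: joints at [1.262, 0.351, 1.652, -0, 1.139, -0.085], TCP at [0.122, 0.536, 0.23] pointing down, gripper open.
Joint ranges: [-2.75, 2.75], [-0.79, 2.1], [0.01, 2.65], [-1.57, 4.71], [0.07, 3.14], [-2.87, 2.87]. Speed limits (rad/s): [2.22, 2.22, 2.79, 3.14, 3.14, 3.14].

### API

Orientations are given as [roll, pitch, yaw] about the fixed x, y, z axes, in that order (R = Rz(yaw) Ry(pitch) Rx(roll)).
In Python, from workcell import manip gives the robot as it stands. The module is installed in compiled form; this text tells all that it offers.
- The arm moves only by the tool jog_arm, never from a script. Its argument "series" is one flat list of numbers, 5 for each row, row after row: the shift along the tool's x, y, z in cm, then the turn about the tool's y in degrees, then the gripper command: -1 is fully open, 1 is shut, values between are in proportion. In form: [x, y, z, twist, claw, x, y, z, twist, claw, ...]. A call has exactly 10 rows; each row shifts and turns the pose as measured when the row begins, along the tool's axes as they then stand; what a row does not reach is not made up. A row lasts 1/8 s, in which the tool goes at most 62.5 mm and 10.7 degrees, less where a joint would pass 70% of its speed; a pose out of reach is approached as far as the arm can. A call with a gripper value outside its range is refused whole. The fingers move at their own pace and stop on an object; the grip force is fixed at half the most. Time passes only in rows, so rows that do not move let the fingers close, or fill a call up. It gives the time, the measured TCP pose, the force and the opening at its end, in the units of the state.
- manip.read_state(): the state, without advancing time (a new reading comes with each control period).
- manip.capture(name): name is "scene" or "top" or "wrist"; returns the picture (480x640x3 uint8, blue, green, red); there is no depth.
- manip.calibration(name): a dict with "mtx" (3x3 intrinsics, pixels), "k1" (the pictures are not rectified: a ray, as slopes to the right and down, at radius r is drawn at 1 + k1 r^2 times it, then the intrinsics apply), "world_from_camera" (4x4, takes a point from camera to world coordinates); the wrist camera has in their place "T_tool_cam" (4x4, takes a point from camera to tool coordinates, whose origin is the TCP and whose axes are the tool frame's). Camera axes: x right, y up, looking along -z (the intrinsics and any distortion apply to the point x, -y, -z); pixel columns grow to the right and rows downward; lengths in m; the calibration is good to about 2 mm. A picture is of the moment at which its call begins: read the wrist's pose just before it. calibration takes no time and is no camera call.
- manip.sign_off(): hands the job in, once; it reports no verdict.
The state is a dict: "time_s": time; "joints": joint angles; "joint_vel": joint speeds; "joint_torque": joint torques, N m; "position": TCP position; "tool_rot": TCP orientation; "wrist_force": force on the tool from outside, world axes, zero at the start; "torque": the same for the moment, N m; "grip_width": finger opening in m.
Only numpy, scipy, OpenCV 4.12 (cv2) and the standard library are available. Lean on these libraries where they do the work, as an engineer would, in place of code of your own. Each camera call takes 0.05 s, during which the arm holds its last target.

## Working session

There is one attempt and no reset: what is moved stays moved. The work goes in short steps, Python scripts to look and compute and a tool call to move; the robot and the scene stay as the last step left them, time stands still between calls to the robot, and variables do not carry over. Pictures are saved under pics/ and viewed, and the job is handed in when it is done.

Besides the shell and the picture viewer there is one more tool, called in YAML: its name, and indented under it one key for each argument. jog_arm: Moves the arm, as the interface text tells. Its arguments: {"type":"object","properties":{"series":{"type":"array","items":{"type":"number"}}},"required":["series"]}

```bash
ls; mkdir -p pics; python3 - <<'E'
from workcell import manip
import cv2
s=manip.read_state()
for k,v in s.items(): print(k,v)
for n in ["scene","top","wrist"]:
    cv2.imwrite(f"pics/{n}0.png",manip.capture(n)); c=manip.calibration(n)
    for k,v in c.items(): print(n,k,v)
E
```

```text
pics
time_s 0.0
joints [ 1.26243806e+00  3.51275061e-01  1.65242781e+00  1.06175345e-05
  1.13909908e+00 -8.45760187e-02]
joint_vel [ 2.41893781e-03  1.02406375e-04  6.93232105e-04  1.23334468e-03
 -1.28895701e-04  1.19521107e-05]
joint_torque [ 2.48677927e-03 -4.97318852e+01 -2.85256380e+01  7.00392039e-02
  2.55564123e-02 -1.42002386e-04]
position [0.12191314 0.5359745  0.22907874]
tool_rot [-1.57200049e+00  1.11759623e-04 -2.23786768e-01]
wrist_force [-0.32322661  0.19073689  0.1208604 ]
torque [ 0.02335823  0.04000202 -0.03445748]
grip_width 0.0929682809689119
scene mtx [[535.69997562   0.         326.72634145]
 [  0.         535.69997562 242.96824349]
 [  0.           0.           1.        ]]
scene k1 0.04241226215750346
scene world_from_camera [[ 0.66252095 -0.54294369  0.51602146  1.13140367]
 [ 0.74904224  0.48142978 -0.45514953 -0.57415766]
 [-0.00130753  0.68806797  0.72564507  0.98409619]
 [ 0.          0.          0.          1.        ]]
top mtx [[436.6033016    0.         313.74885633]
 [  0.         436.6033016  239.18570708]
 [  0.           0.           1.        ]]
top k1 0.028527212956942265
top world_from_camera [[ 9.88065160e-04  9.86287876e-01 -1.65031055e-01  2.67651378e-01]
 [-9.99995782e-01  5.23747159e-04 -2.85701087e-03  3.66057395e-02]
 [-2.73140064e-03  1.65033182e-01  9.86284233e-01  1.11940861e+00]
 [ 0.00000000e+00  0.00000000e+00  0.00000000e+00  1.00000000e+00]]
wrist mtx [[424.64805989   0.         327.56290056]
 [  0.         424.64805989 245.06214395]
 [  0.           0.           1.        ]]
wrist k1 -0.08517126030865131
wrist T_tool_cam [[-7.66112189e-05 -9.69339831e-01 -2.45724004e-01 -6.78819286e-02]
 [ 4.23619916e-04  2.45723951e-01 -9.69339755e-01 -1.56053527e-01]
 [ 9.99999907e-01 -1.78355882e-04  3.91806446e-04 -1.22144595e-03]
 [ 0.00000000e+00  0.00000000e+00  0.00000000e+00  1.00000000e+00]]
```

View pics/top0.png

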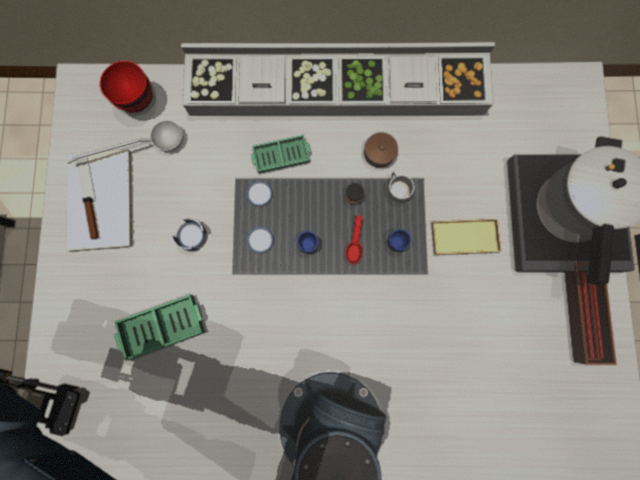

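View pics/scene0.png

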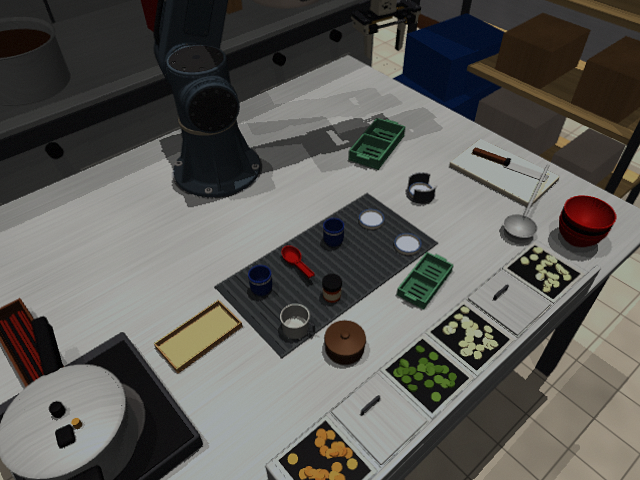

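View pics/wrist0.png

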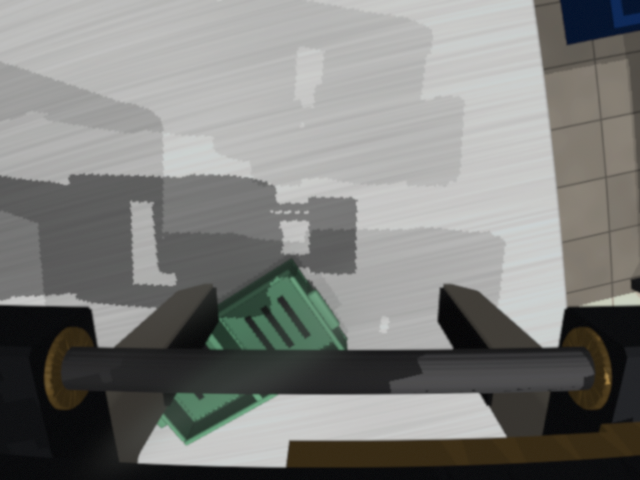

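```bash
cat > h.py <<'E'
from workcell import manip
import cv2, numpy as np
from scipy.spatial.transform import Rotation as Ro
def T_tool(s):
    T=np.eye(4);T[:3,:3]=Ro.from_euler('xyz',s['tool_rot']).as_matrix();T[:3,3]=s['position'];return T
class Cam:
    def __init__(self,n,s=None):
        c=manip.calibration(n);self.K=np.array(c['mtx']);self.k=c['k1']
        self.T=np.array(c['world_from_camera']) if n!='wrist' else T_tool(s)@np.array(c['T_tool_cam'])
        self.d=np.array([self.k,0,0,0,0.])
    def ray(self,p):
        u=cv2.undistortPoints(np.array(p,float).reshape(-1,1,2),self.K,self.d).reshape(-1,2)
        return np.c_[u[:,0],-u[:,1],-np.ones(len(u))]@self.T[:3,:3].T
    def at(self,p,z):
        d=self.ray(p);o=self.T[:3,3];return (o+d*((z-o[2])/d[:,2])[:,None])[:,:2]
    def proj(self,P):
        P=np.atleast_2d(P);q=(P-self.T[:3,3])@self.T[:3,:3]
        return cv2.projectPoints(np.c_[q[:,0],-q[:,1],-q[:,2]],np.zeros(3),np.zeros(3),self.K,self.d)[0].reshape(-1,2)
def fitc(P):
    A=np.c_[2*P,np.ones(len(P))];x=np.linalg.lstsq(A,(P**2).sum(1),rcond=None)[0]
    return x[:2],np.sqrt(x[2]+x[:2]@x[:2])
def big(m,n=1,mn=30):
    c=[k for k in cv2.findContours(m.astype(np.uint8),cv2.RETR_EXTERNAL,cv2.CHAIN_APPROX_NONE)[0] if cv2.contourArea(k)>mn]
    return sorted(c,key=cv2.contourArea,reverse=True)[:n]
E
python3 - <<'E'
from h import *
c=Cam('top');im=cv2.imread('pics/top0.png')
cv2.imwrite('pics/topA.png',cv2.resize(im[110:290,160:510],None,fx=2.28,fy=2.28,interpolation=cv2.INTER_CUBIC))
hsv=cv2.cvtColor(im,cv2.COLOR_BGR2HSV);H,S,V=cv2.split(hsv)
b,g,r=[im[...,i].astype(int) for i in range(3)]
def roi(m,x0,x1,y0,y1):
    k=np.zeros_like(m);k[y0:y1,x0:x1]=m[y0:y1,x0:x1];return k
ms={'dishes':(roi((V>130)&(S<60),236,290,180,270),.016),
'cups':(roi((b>r+30),285,425,215,270),.060),
'spoon':(roi((r>g+60),340,375,205,275),.015),
'caddy':(roi((g>r+25)&(g>b+10),235,330,125,185),.026),
'bigcaddy':(roi((g>r+25)&(g>b+10),100,220,285,370),.026),
'tray':(roi((S>60),430,505,213,262),.018)}
for n,(m,z) in ms.items():
    for k in big(m,3):
        P=c.at(k.reshape(-1,2),z);ctr,rad=fitc(P);rc=cv2.minAreaRect((P*1000).astype(np.float32))
        print(n,cv2.contourArea(k),np.round(k.reshape(-1,2).mean(0)),'circ',np.round(ctr,4),round(rad,4),'rect',np.round(rc[0],1),np.round(rc[1],1),round(rc[2],1))
for n,p,z in [('holder',(190,234),.046),('jar',(355,193),.054),('mcup',(401,187),.05),('rack',(330,113),0.05)]: print(n,c.at([p],z))
E
```

```text
dishes 391.5 [260. 240.] circ [0.4506 0.1773] 0.0288 rect [450.2 177.5] [57.3 56.4] 1.0
dishes 365.0 [259. 194.] circ [0.5732 0.1819] 0.0286 rect [573.1 181.4] [56.7 54.8] 1.0
cups 323.5 [307. 241.] circ [0.4403 0.0559] 0.0252 rect [440.5  56.3] [49.8 49.2] 0.0
cups 318.0 [400. 239.] circ [ 0.4453 -0.172 ] 0.0249 rect [ 445.5 -172.2] [49.  50.1] 88.4
spoon 411.0 [355. 240.] circ [ 0.4511 -0.0673] 0.0406 rect [452.3 -62.2] [ 38.3 122.6] 89.0
caddy 1160.5 [281. 149.] circ [0.6751 0.1261] 0.0567 rect [680.7 127.9] [ 71.4 151.4] 13.3
bigcaddy 2607.5 [148. 329.] circ [0.234  0.4221] 0.0773 rect [233.2 421. ] [ 98.8 210.4] 20.0
tray 2113.0 [466. 236.] circ [ 0.4597 -0.3474] 0.0715 rect [ 459.7 -347.9] [ 86.1 168.9] 2.5
holder [[0.46020941 0.34835254]]
jar [[ 0.56382398 -0.06400464]]
mcup [[ 0.58050615 -0.18079888]]
rack [[ 0.7796126  -0.00226564]]
```

View pics/topA.png

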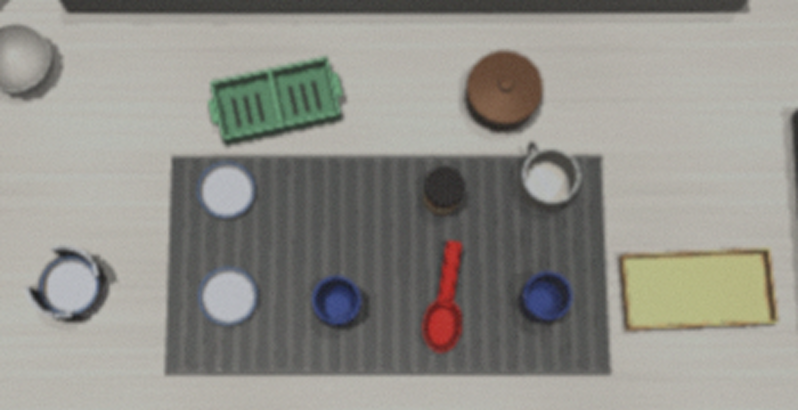

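Candidates (top view):
- **Caddy:** green boxes at (281,154), about 72×151 mm with its lugs, and at (161,327), about 99×210 mm. I choose the smaller, (281,154).
- **Dishes:** white rounds at (260,194) and (260,240). The round in the holder at (190,234) and the measuring cup at (401,187) are not them.
- **Cups:** blue at (308,242) and (399,240). The red bowl at (127,88) is not one.
- **Spoon:** red at (355,240), not the ladle at (167,137) or the chopsticks at (590,320).
- **Tray:** pale at (466,237), 86×169 mm, not the chopstick box.

The 2× crop confirms these. Next I move to a close wrist view of the holder and dishes.

jog_arm:
  series: [4.6,-0.2,-2.4,0,-1,4.6,-0.2,-2.4,0,-1,4.6,-0.2,-2.4,0,-1,4.6,-0.2,-2.4,0,-1,4.6,-0.2,-2.4,0,-1,4.6,-0.2,-2.4,0,-1,4.6,-0.2,-2.4,0,-1,4.6,-0.2,-2.4,0,-1,0,0,0,0,-1,0,0,0,0,-1]

```text
time_s: 1.4
position: [0.4468, 0.2585, 0.2442]
tool_rot: [-1.573, 0.001, -0.222]
wrist_force: [0.3, 0.6, -0.1]
grip_width: 0.093
```

```bash
python3 - <<'E'
from h import *
import json
s=manip.read_state();cv2.imwrite("pics/w1.png",manip.capture('wrist'))
print(s['position'],s['tool_rot'],s['time_s'])
json.dump({k:np.array(s[k]).tolist() for k in('position','tool_rot')},open('pics/w1.json','w'))
E
```

```text
[0.4468095  0.25849958 0.2442177 ] [-1.57323907e+00  1.28356803e-03 -2.22245933e-01] 1.4
```

View pics/w1.png

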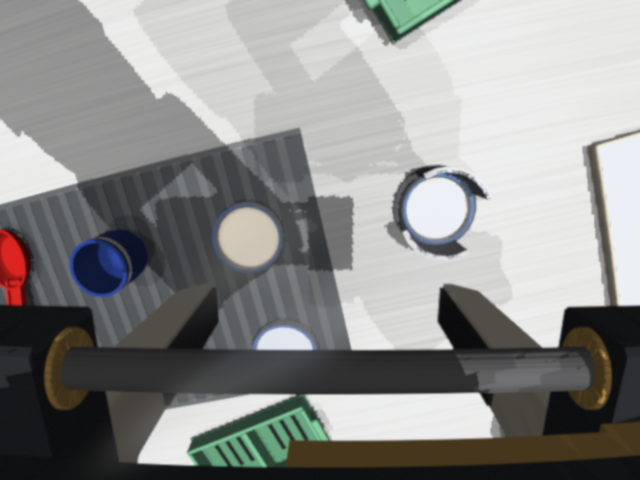

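The wrist view shows dish A at (248,237), dish B at (284,340) partly hidden, the holder at (437,208) and a cup at (100,265). I zoom in on the holder to find its gaps.

```bash
python3 - <<'E'
from h import *
import json
im=cv2.imread('pics/w1.png');cv2.imwrite('pics/w1h.png',cv2.resize(im[150:270,380:500],None,fx=5,fy=5,interpolation=cv2.INTER_CUBIC))
s=json.load(open('pics/w1.json'));c=Cam('wrist',s)
hsv=cv2.cvtColor(im,cv2.COLOR_BGR2HSV);H,S,V=cv2.split(hsv)
m=np.zeros_like(V);m[195:280,205:292]=(V>140)[195:280,205:292]
for k in big(m,1): print(np.round(k.reshape(-1,2).mean(0)),fitc(c.at(k.reshape(-1,2),.016)))
b,g,r=[im[...,i].astype(int) for i in range(3)]
m=np.zeros_like(V);m[220:310,60:150]=(b>r+40)[220:310,60:150]
for k in big(m,1): print(np.round(k.reshape(-1,2).mean(0)),fitc(c.at(k.reshape(-1,2),.06)))
# polar scan of holder at z=.046 : where dark
for u,v in [(437,208)]: print('dish in holder',c.at([(u,v)],.016))
E
```

```text
[248. 237.] (array([0.45142359, 0.17950277]), np.float64(0.02801158137060139))
[ 98. 268.] (array([0.4409236 , 0.05451577]), np.float64(0.026093517134014498))
dish in holder [[0.46272238 0.3559592 ]]
```

View pics/w1h.png

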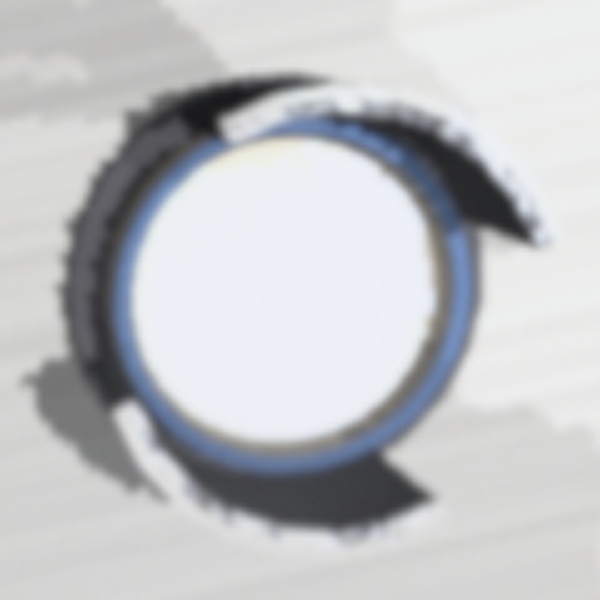

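Two wall arcs show, upper and lower, with the gaps at left and right. I compute the centre from the blue rim ring and the rim arcs, and the gap axis from the arc ends.

```bash
python3 - <<'E'
from h import *
import json
im=cv2.imread('pics/w1.png');s=json.load(open('pics/w1.json'));c=Cam('wrist',s)
def P(l,z): return c.at(np.array(l)/5.+np.array([380,150]),z)
b,g,r=[im[...,i].astype(int) for i in range(3)]
m=np.zeros(b.shape,np.uint8);m[150:270,380:500]=(b>r+25)[150:270,380:500]
k=np.vstack(big(m,4,5)).reshape(-1,2)
print('blue mask ctr',fitc(c.at(cv2.convexHull(k).reshape(-1,2),.016)))
print('ring hand',fitc(P([(113,300),(480,285),(285,475),(150,195),(400,430),(460,360),(190,445)],.016)))
outer=[(545,240),(500,155),(430,100),(340,85),(435,500),(350,540),(260,530),(180,495)]
print('rim outer',fitc(P(outer,.046)))
e=P([(228,130),(548,243),(115,405),(437,498)],.046);print(e)
ctr=e.mean(0);print('ends mean',ctr)
# gap axis: from mid of left ends (0,2) to mid of right ends(1,3)
d=(e[1]+e[3]-e[0]-e[2])/2;print('gap axis deg',np.degrees(np.arctan2(d[1],d[0])))
w=(e[0]+e[1]-e[2]-e[3])/2;print('wall axis deg',np.degrees(np.arctan2(w[1],w[0])),np.linalg.norm(e[0]-e[2]),np.linalg.norm(e[1]-e[3]))
for a in (e[0]-e[2],e[1]-e[3]):print(np.degrees(np.arctan2(a[1],a[0])))
E
```

```text
blue mask ctr (array([0.46408366, 0.35693943]), np.float64(0.033382943591124016))
ring hand (array([0.46414012, 0.35794374]), np.float64(0.03374173888600997))
rim outer (array([0.4623311 , 0.35568064]), np.float64(0.03920733967573002))
[[0.42765892 0.34451464]
 [0.45807486 0.39491781]
 [0.46960125 0.31760732]
 [0.49823114 0.36975133]]
ends mean [0.46339154 0.35669778]
gap axis deg 60.06701338431049
wall axis deg 147.61371742015356 0.04983134029407427 0.04739069955796665
147.31856011241769
147.92407559701908
```

jog_arm:
  series: [0,0,0,9.4,-1,0,0,0,9.4,-1,0.9,3.2,-1.3,0,-1,0.9,3.2,-1.3,0,-1,0.9,3.2,-1.3,0,-1,0.9,3.2,-1.3,0,-1,0.9,3.2,-1.3,0,-1,0,0,0,0,-1,0,0,0,0,-1,0,0,0,0,-1]

```text
time_s: 2.7
position: [0.445, 0.1876, 0.0833]
tool_rot: [-1.569, -0.001, -0.545]
wrist_force: [0.7, 0.1, 0.2]
grip_width: 0.093
```

```bash
cat >> h.py <<'E'
def to(x,y,z,yaw=None,s=None):
    s=s or manip.read_state();p=np.array(s['position']);t=s['tool_rot']
    R=Ro.from_euler('xyz',t).as_matrix();d=np.array([x,y,z])-p
    print('at',np.round(p,4),'rpy',np.round(t,3),'t',s['time_s'],'w',round(s['grip_width'],4));print('tool cm',np.round(R.T@d*100,2), 'twist deg', None if yaw is None else round(np.degrees(t[2]-yaw),2))
def snap(name,crop=None,f=1):
    import json
    s=manip.read_state();im=manip.capture('wrist');cv2.imwrite(f'pics/{name}.png',im)
    json.dump({k:np.array(s[k]).tolist() for k in('position','tool_rot')},open(f'pics/{name}.json','w'));return s,im
def load(name):
    import json
    return cv2.imread(f'pics/{name}.png'),Cam('wrist',json.load(open(f'pics/{name}.json')))
E
python3 - <<'E'
from h import *
to(.4514,.1795,.017,-.55)
s,im=snap('w2');print(Cam('wrist',s).proj([[.4514,.1795,.016]]))
E
```

```text
at [0.445  0.1876 0.0833] rpy [-1.569e+00 -1.000e-03 -5.450e-01] t 2.7 w 0.093
tool cm [ 0.96  6.63 -0.38] twist deg 0.28
[[323.06947584 280.71909207]]
```

View pics/w2.png

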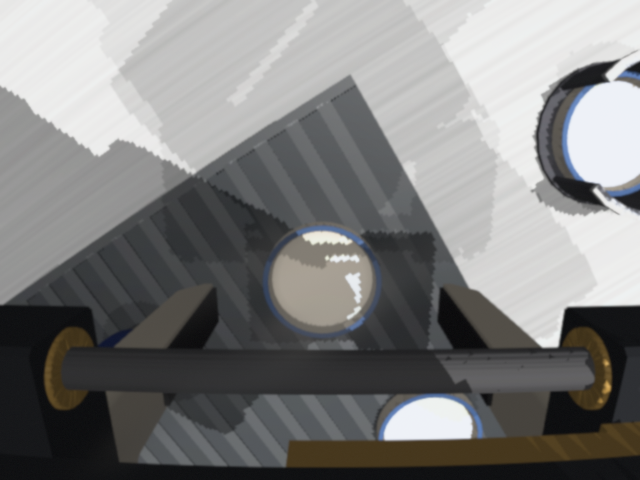

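The dish centre is at (322,280), within 1 px of the prediction. I descend and grip.

jog_arm:
  series: [0.32,2,-0.13,0.2,-1,0.32,2,-0.13,0,-1,0.32,1.8,-0.13,0,-1,0,0.8,0,0,-1,0,0,0,0,-1,0,0,0,0,1,0,0,0,0,1,0,0,0,0,1,0,0,0,0,1,0,0,0,0,1]

```text
time_s: 4.0
position: [0.4551, 0.1824, 0.0216]
tool_rot: [-1.561, -0.009, -0.546]
wrist_force: [0.5, -0.0, -0.8]
grip_width: 0.0648
```

```bash
python3 - <<'E'
from h import *
to(.4514,.1795,.017,-.55);print(manip.read_state()['wrist_force'])
E
```

```text
at [0.4551 0.1824 0.0216] rpy [-1.561 -0.009 -0.546] t 4.0 w 0.0648
tool cm [-0.17  0.45 -0.45] twist deg 0.21
[ 0.54845432 -0.01759874 -0.82886647]
```

jog_arm:
  series: [0,-1,0,0,1,0,-2,0,0,1,0,-3,0,0,1,0,-3,0,0,1,0,-2,0,0,1,0,0,0,0,1,0,0,0,0,1,0,0,0,0,1,0,0,0,0,1,0,0,0,0,1]

```text
time_s: 5.25
position: [0.4524, 0.1815, 0.1353]
tool_rot: [-1.563, -0.007, -0.547]
wrist_force: [-0.0, 0.2, -0.2]
grip_width: 0.065
```

```bash
python3 - <<'E'
from h import *
to(.4635,.357,.13,-.55)
s,im=snap('w3');print(s['wrist_force'])
E
```

```text
at [0.4524 0.1815 0.1353] rpy [-1.563 -0.007 -0.547] t 5.25 w 0.065
tool cm [-8.17  0.6  15.57] twist deg 0.19
[-0.04427227  0.22614506 -0.1748145 ]
```

View pics/w3.png

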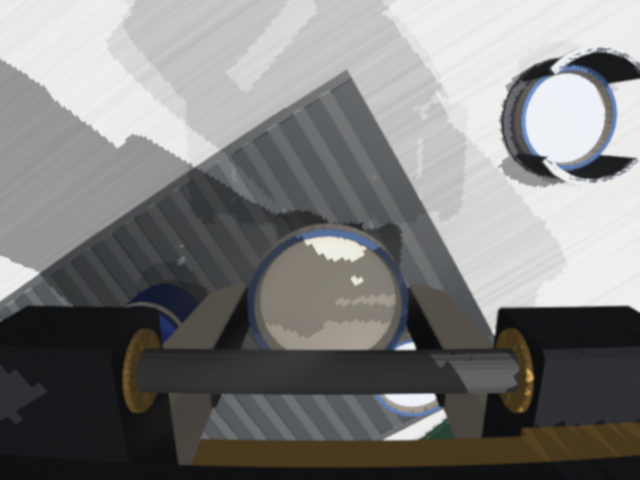

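The dish is held level, with its outline at (248..407, top 222). The holder is at (567,115) with its gaps left and right. I measure the held dish in the tool frame and refit the holder.

```bash
python3 - <<'E'
from h import *
im,c=load('w3');b,g,r=[im[...,i].astype(int) for i in range(3)]
import json;s=json.load(open('pics/w3.json'));T=T_tool(s);p=T[:3,3]
crop=cv2.resize(im[200:360,230:430],None,fx=4,fy=4,interpolation=cv2.INTER_CUBIC);cv2.imwrite('pics/w3d.png',crop)
m=np.zeros(b.shape,np.uint8);m[215:345,240:415]=(b>r+15)[215:345,240:415]
k=np.vstack(big(m,5,5)).reshape(-1,2);h=cv2.convexHull(k).reshape(-1,2);h=h[h[:,1]<335]
ctr,rad=fitc(c.at(h,p[2]-.0056));print('dish',ctr,rad,'tool off mm',T[:3,:3].T@(np.r_[ctr,p[2]]-p)*1000)
m=np.zeros(b.shape,np.uint8);m[40:185,500:640]=(b>r+20)[40:185,500:640]
k=np.vstack(big(m,5,5)).reshape(-1,2);h=cv2.convexHull(k).reshape(-1,2)
print('holder ring',fitc(c.at(h,.016)))
cv2.imwrite('pics/w3h.png',cv2.resize(im[30:200,490:640],None,fx=4,fy=3.5,interpolation=cv2.INTER_CUBIC))
E
```

```text
dish [0.45185727 0.18046908] 0.033094739895725235 tool off mm [ 0.09789808 -0.00847405 -1.16179536]
holder ring (array([0.46403963, 0.35714971]), np.float64(0.0334180415391128))
```

View pics/w3d.png

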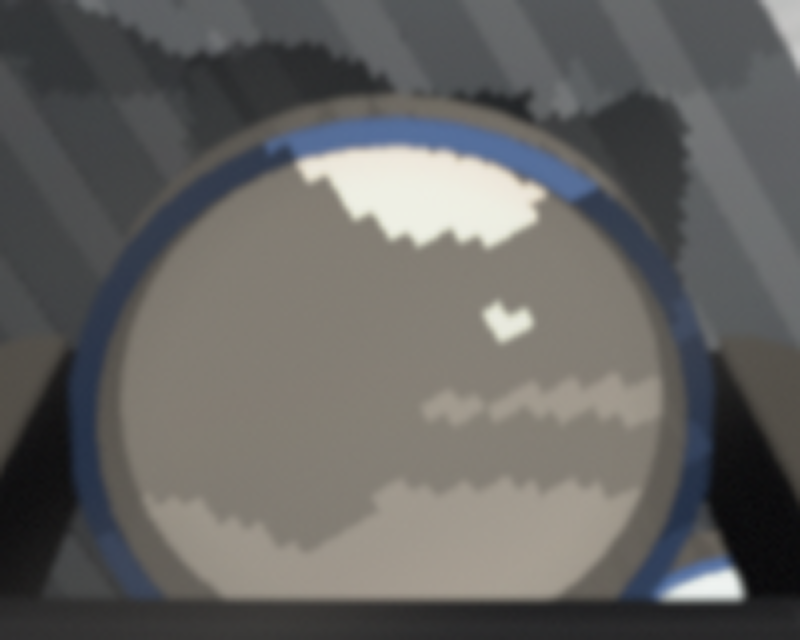

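View pics/w3h.png

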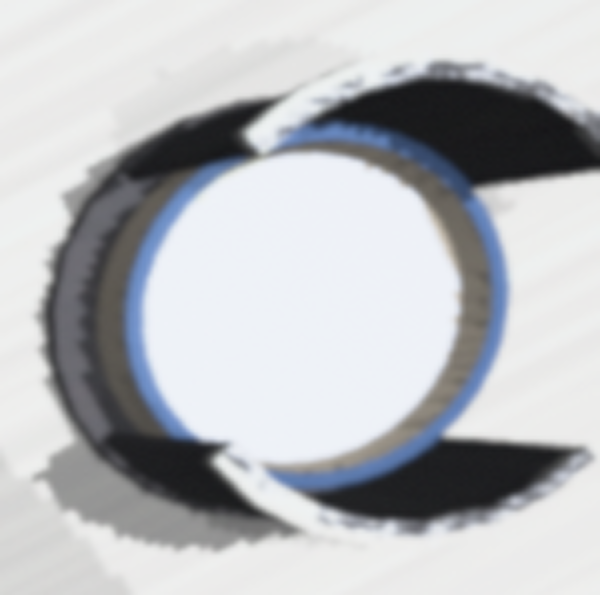

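jog_arm:
  series: [-1.63,0,3.14,0,1,-1.63,0,3.14,0,1,-1.63,0,3.14,0,1,-1.63,0,3.14,0,1,-1.63,0,3.14,0,1,0,0,0,0,1,0,0,0,0,1,0,0,0,0,1,0,0,0,0,1,0,0,0,0,1]

```text
time_s: 6.55
position: [0.4646, 0.3606, 0.1346]
tool_rot: [-1.566, -0.006, -0.55]
wrist_force: [0.3, 0.2, -0.6]
grip_width: 0.0647
```

```bash
python3 - <<'E'
from h import *
to(.4643,.3578,.13,-.55)
s,im=snap('w4');print(s['wrist_force'])
E
```

```text
at [0.4646 0.3606 0.1346] rpy [-1.566 -0.006 -0.55 ] t 6.55 w 0.0647
tool cm [ 0.12  0.46 -0.26] twist deg 0.01
[ 0.31776267  0.17406776 -0.61076403]
```

View pics/w4.png

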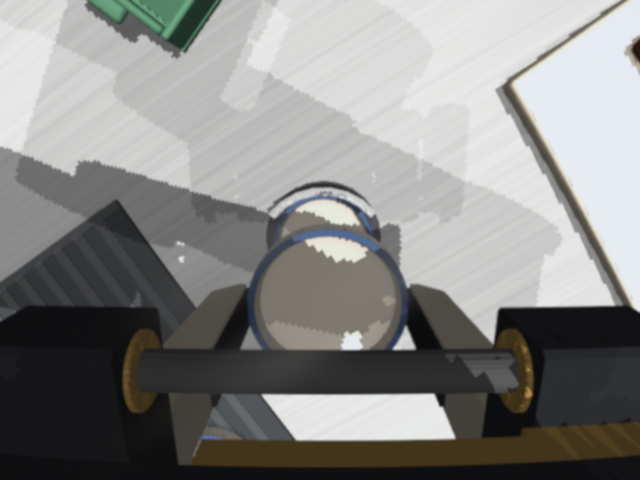

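```bash
python3 - <<'E'
from h import *
im,c=load('w4')
a=np.radians(np.arange(0,360,4))
o=im.copy()
for r,z,col in[(.041,.046,(0,0,255)),(.036,.046,(0,255,0)),(.033,.016,(255,0,255))]:
    for q in c.proj(np.c_[.4638+r*np.cos(a),.3568+r*np.sin(a),a*0+z]): 
        if q[1]<235: o[int(round(q[1])),int(round(q[0]))]=col
cv2.imwrite('pics/w4o.png',np.hstack([cv2.resize(k[170:250,255:395],None,fx=2.85*2,fy=2.85*2,interpolation=cv2.INTER_NEAREST)[:, :400] for k in(o,)]+[cv2.resize(k[170:250,325:395],None,fx=2.85*2,fy=2.85*2,interpolation=cv2.INTER_NEAREST) for k in (o,)]))
E
```

```text
(no output)
```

View pics/w4o.png

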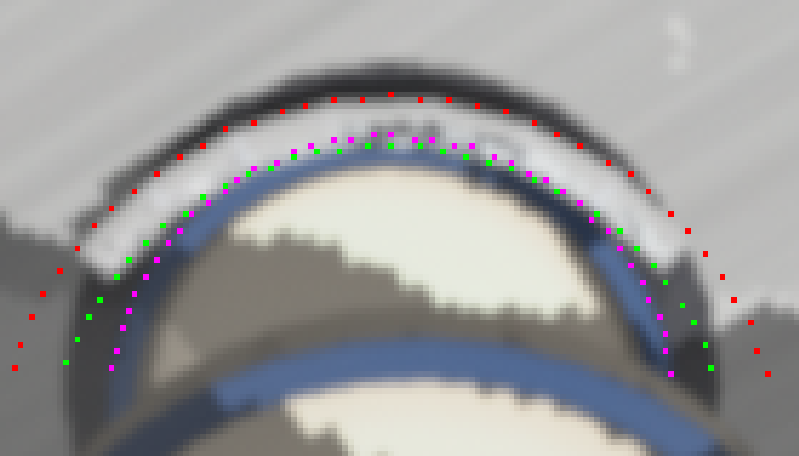

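jog_arm:
  series: [0.1,2,-0.15,0,1,0.1,2,-0.15,0,1,0,1.7,0,0,1,0,0,0,0,1,0,0,0,0,1,0,0,0,0,1,0,0,0,0,1,0,0,0,0,1,0,0,0,0,1,0,0,0,0,1]

```text
time_s: 7.85
position: [0.4667, 0.3576, 0.0787]
tool_rot: [-1.561, -0.008, -0.55]
wrist_force: [0.3, 0.2, -0.1]
grip_width: 0.0649
```

```bash
python3 - <<'E'
from h import *
to(.4645,.3571,.0345,-.55)
s,im=snap('w5');print(s['wrist_force'])
cv2.imwrite('pics/w5c.png',cv2.resize(im[180:380,220:440],None,fx=3,fy=3))
E
```

```text
at [0.4667 0.3576 0.0787] rpy [-1.561 -0.008 -0.55 ] t 7.85 w 0.0649
tool cm [-0.2   4.42 -0.2 ] twist deg -0.02
[ 0.3407988   0.16116327 -0.09588729]
```

View pics/w5c.png

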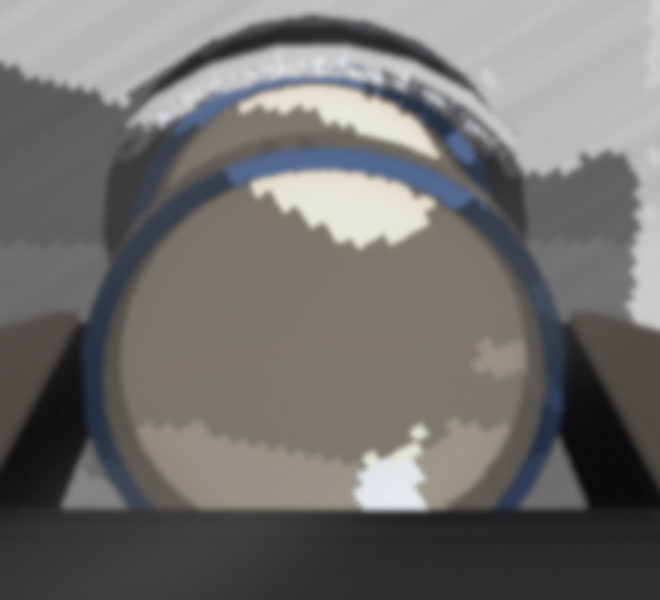

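```bash
python3 - <<'E'
from h import *
im,c=load('w5')
import json;T=T_tool(json.load(open('pics/w5.json')));p=T[:3,3];ux=T[:2,0]
for row in(192,195): 
    a=c.at([(327,row)],.046)[0];print(row,'holder ctr',a+.041*ux, 'tool', (T[:3,:3].T@(np.r_[a+.041*ux,.046]-p))*1000)
a=c.at([(327,206.5)],.016)[0];print('from old dish rim',a+.033*ux)
b=c.at([(327,229)],p[2]-.0056)[0];print('held',b+.033*ux,(T[:3,:3].T@(np.r_[b+.033*ux,p[2]]-p))*1000)
E
```

```text
192 holder ctr [0.46375777 0.35803854] tool [-3.00736033 32.68780178 -1.51326851]
195 holder ctr [0.46489968 0.35733773] tool [-1.66759271 32.69844342 -1.51357945]
from old dish rim [0.46689168 0.35638887]
held [0.46604292 0.35638568] [ 0.06466197 -0.01298332 -1.41529164]
```

jog_arm:
  series: [-0.07,0.5,-0.05,0,1,-0.07,0.7,0,0,1,0,0.7,0,0,1,0,0.7,0,0,1,0,0.6,0,0,1,0,0.5,0,0,1,0,0.3,0,0,1,0,0,0,0,1,0,0,0,0,1,0,0,0,0,1]

```text
time_s: 9.15
position: [0.4655, 0.358, 0.0355]
tool_rot: [-1.562, -0.008, -0.55]
wrist_force: [0.1, -0.5, -0.3]
grip_width: 0.0651
```

```bash
python3 - <<'E'
from h import *
to(.4645,.3571,.0345,-.55)
s,im=snap('w6');print(s['wrist_force'])
cv2.imwrite('pics/w6c.png',cv2.resize(im[180:380,220:440],None,fx=3,fy=3))
E
```

```text
at [0.4655 0.358  0.0355] rpy [-1.562 -0.008 -0.55 ] t 9.15 w 0.0651
tool cm [-0.04  0.1  -0.14] twist deg -0.02
[ 0.08287828 -0.5068845  -0.27070211]
```

View pics/w6c.png

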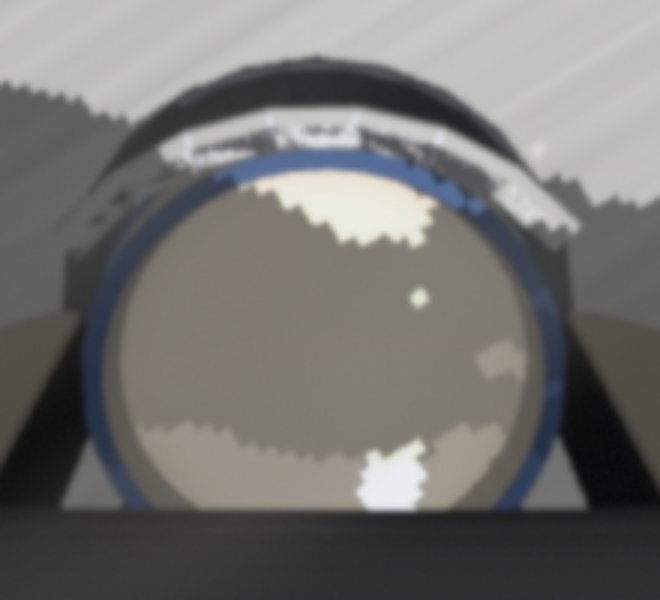

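The dish is inside the bore with no contact force. I lower the last 2 mm, open, and rise.

jog_arm:
  series: [0,0.15,0,0,1,0,0.1,0,0,1,0,0,0,0,0.2,0,0,0,0,-0.5,0,0,0,0,-1,0,0,0,0,-1,0,0,0,0,-1,0,-1,0,0,-1,0,-2.5,0,0,-1,0,-3.5,0,0,-1]

```text
time_s: 10.45
position: [0.4639, 0.3572, 0.1041]
tool_rot: [-1.565, -0.006, -0.55]
wrist_force: [0.3, -0.0, 0.1]
grip_width: 0.0932
```

jog_arm:
  series: [0,-2.5,0,0,-1,0,-1.5,0,0,-1,0,0,0,0,-1,0,0,0,0,-1,0,0,0,0,-1,0,0,0,0,-1,0,0,0,0,-1,0,0,0,0,-1,0,0,0,0,-1,0,0,0,0,-1]

```text
time_s: 11.7
position: [0.4634, 0.357, 0.1461]
tool_rot: [-1.565, -0.006, -0.55]
wrist_force: [-0.1, 0.4, 0.5]
grip_width: 0.0928
```

```bash
python3 - <<'E'
from h import *
to(.5732,.1819,.13,-.55)
s,im=snap('w7');print(s['wrist_force'])
E
```

```text
at [0.4634 0.357  0.1461] rpy [-1.565 -0.006 -0.55 ] t 11.7 w 0.0928
tool cm [18.51  1.67 -9.2 ] twist deg -0.02
[-0.11738885  0.44387195  0.49997711]
```

View pics/w7.png

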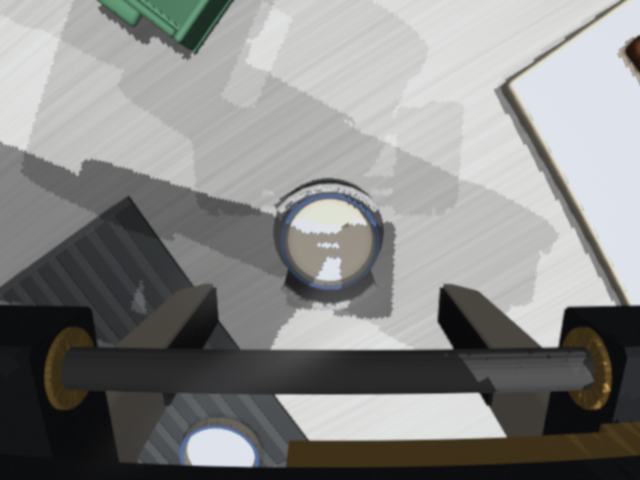

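The first dish lies level in the holder, circle at (330,241). Now I move to the second dish.

jog_arm:
  series: [3.5,1.1,-1.85,0,-1,3.5,1.1,-1.85,0,-1,3.5,1.1,-1.85,0,-1,3.5,1.1,-1.85,0,-1,3.5,1.1,-1.85,0,-1,0,0,0,0,-1,0,0,0,0,-1,0,0,0,0,-1,0,0,0,0,-1,0,0,0,0,-1]

```text
time_s: 13.0
position: [0.5673, 0.1852, 0.0917]
tool_rot: [-1.561, -0.008, -0.546]
wrist_force: [-0.4, 0.1, -0.1]
grip_width: 0.0926
```

```bash
python3 - <<'E'
from h import *
s,im=snap('w8')
hsv=cv2.cvtColor(im,cv2.COLOR_BGR2HSV);V=hsv[...,2]
b,g,r=[im[...,i].astype(int) for i in range(3)]
c=Cam('wrist',s)
m=np.zeros(b.shape,np.uint8);m[180:345,220:440]=((b>r+15))[180:345,220:440]
k=np.vstack(big(m,5,5)).reshape(-1,2);h=cv2.convexHull(k).reshape(-1,2);h=h[h[:,1]<343]
ctr,rad=fitc(c.at(h,.016));print(ctr,rad);to(*ctr,.018,-.55,s)
E
```

```text
[0.57563133 0.18246244] 0.03312218134100046
at [0.5673 0.1852 0.0917] rpy [-1.561 -0.008 -0.546] t 13.0 w 0.0926
tool cm [0.8  7.38 0.13] twist deg 0.22
```

View pics/w8.png

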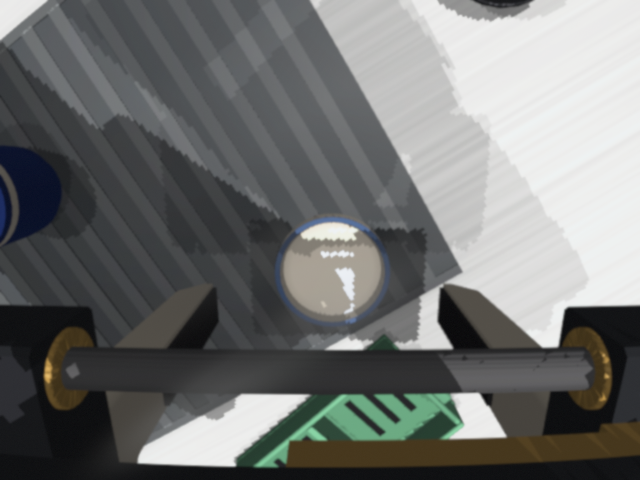

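The second dish is at (332,270), fitted radius 33.1 mm, which matches its 66 mm width. I descend and grip.

jog_arm:
  series: [0.26,2.2,0.05,0.2,-1,0.26,2.2,0.05,0,-1,0.26,2,0,0,-1,0,1,0,0,-1,0,0.2,0,0,-1,0,0,0,0,1,0,0,0,0,1,0,0,0,0,1,0,0,0,0,1,0,0,0,0,1]

```text
time_s: 14.3
position: [0.5769, 0.1833, 0.0163]
tool_rot: [-1.559, -0.011, -0.548]
wrist_force: [0.1, -1.6, 1.4]
grip_width: 0.0653
```

```bash
python3 - <<'E'
from h import *
to(.5756,.1825,.018,-.55);print(manip.read_state()['wrist_force'])
E
```

```text
at [0.5769 0.1833 0.0163] rpy [-1.559 -0.011 -0.548] t 14.3 w 0.0653
tool cm [-0.06 -0.17 -0.14] twist deg 0.09
[ 0.0909597  -1.62372498  1.4197474 ]
```

jog_arm:
  series: [0,-1,0,0,1,0,-2.5,0,0,1,0,-3.5,0,0,1,0,-3,0,0,1,0,-1,0,0,1,-3.5,0,1.9,0,1,-3.5,0,1.9,0,1,-3.5,0,1.9,0,1,-3.5,0,1.9,0,1,-3.5,0,1.9,0,1]

```text
time_s: 15.55
position: [0.4727, 0.3575, 0.1287]
tool_rot: [-1.561, -0.009, -0.553]
wrist_force: [-0.5, 0.7, -0.2]
grip_width: 0.0652
```

jog_arm:
  series: [0,0,0,0,1,0,0,0,0,1,0,0,0,0,1,0,0,0,0,1,0,0,0,0,1,0,0,0,0,1,0,0,0,0,1,0,0,0,0,1,0,0,0,0,1,0,0,0,0,1]

```text
time_s: 16.8
position: [0.4726, 0.3563, 0.1274]
tool_rot: [-1.563, -0.009, -0.553]
wrist_force: [0.6, -0.3, 0.4]
grip_width: 0.0652
```

```bash
python3 - <<'E'
from h import *
im,c=load('w7');b,g,r=[im[...,i].astype(int) for i in range(3)]
m=np.zeros(b.shape,np.uint8);m[185:300,270:390]=((b>r+15))[185:300,270:390]
k=np.vstack(big(m,8,4)).reshape(-1,2);h=cv2.convexHull(k).reshape(-1,2);print('dish1 in holder',fitc(c.at(h,.028)))
to(.4645,.358,.0745,-.55)
s,im=snap('w9');c=Cam('wrist',s);b,g,r=[im[...,i].astype(int) for i in range(3)]
m=np.zeros(b.shape,np.uint8);m[222:345,240:415]=(b>r+15)[222:345,240:415]
k=np.vstack(big(m,8,4)).reshape(-1,2);h=cv2.convexHull(k).reshape(-1,2);h=h[h[:,1]<340]
ctr,rad=fitc(c.at(h,s['position'][2]-.0003));print('held',ctr,rad)
cv2.imwrite('pics/w9c.png',cv2.resize(im[160:380,210:440],None,fx=3,fy=2.7))
E
```

```text
dish1 in holder (array([0.46438738, 0.35702249]), np.float64(0.033360687766040155))
at [0.4726 0.3563 0.1274] rpy [-1.563 -0.009 -0.553] t 16.8 w 0.0652
tool cm [-0.83  5.28 -0.32] twist deg -0.18
held [0.46558427 0.35877352] 0.03354243741778663
```

View pics/w9c.png

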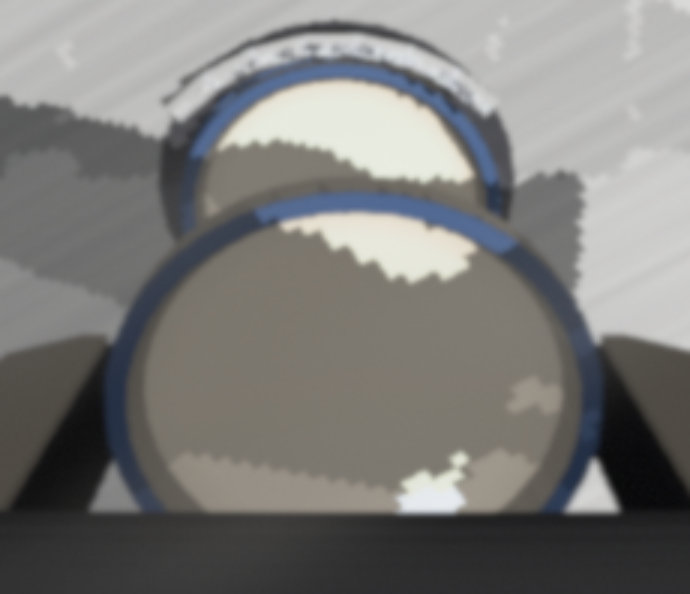

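jog_arm:
  series: [-0.35,1.4,-0.12,0,1,-0.35,1.4,-0.12,0,1,0,1.4,0,0,1,0,0.7,0,0,1,0,0,0,0,1,0,0,0,0,1,0,0,0,0,1,0,0,0,0,1,0,0,0,0,1,0,0,0,0,1]

```text
time_s: 18.1
position: [0.4655, 0.3582, 0.0748]
tool_rot: [-1.563, -0.009, -0.553]
wrist_force: [1.2, 0.4, -0.7]
grip_width: 0.0655
```

```bash
python3 - <<'E'
from h import *
to(.4655,.3577,.041,-.55)
s,im=snap('w10');c=Cam('wrist',s)
cv2.imwrite('pics/w10c.png',cv2.resize(im[160:380,210:440],None,fx=3,fy=2.7))
T=T_tool(s);b=np.array([])
E
```

```text
at [0.4655 0.3582 0.0748] rpy [-1.563 -0.009 -0.553] t 18.1 w 0.0655
tool cm [-0.01  3.38 -0.07] twist deg -0.18
```

View pics/w10c.png

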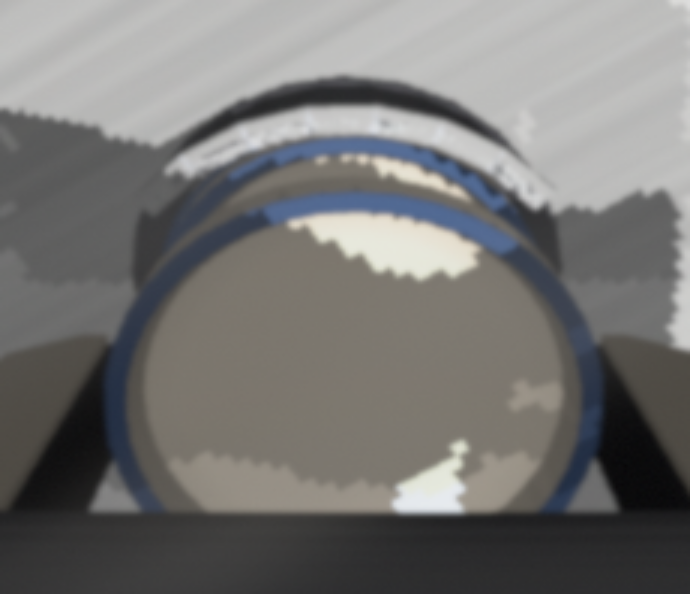

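```bash
python3 - <<'E'
from h import *
import json
im,c=load('w10');T=T_tool(json.load(open('pics/w10.json')));ux=T[:2,0];p=T[:3,3]
for n,row,z,r in[('rim',199,.046,.041),('low',211,.028,.033),('held',231.5,p[2]-.0003,.033)]:
    a=c.at([(328,row)],z)[0]+r*ux;print(n,a,'tool x,z',[round(float((a-p[:2])@T[:2,i])*1000,1) for i in(0,2)])
E
```

```text
rim [0.46492709 0.35754638] tool x,z [-0.2, -0.8]
low [0.4654618  0.35739538] tool x,z [0.4, -0.7]
held [0.46482683 0.35733453] tool x,z [-0.2, -1.1]
```

Rim, lower dish and held dish agree within 1 mm. I descend.

jog_arm:
  series: [0,0.6,0,0,1,0,0.7,0,0,1,0,0.7,0,0,1,0,0.6,-0.04,0,1,0,0.4,0,0,1,0,0.2,0,0,1,0,0.1,0,0,1,0,0,0,0,1,0,0,0,0,1,0,0,0,0,1]

```text
time_s: 19.4
position: [0.4657, 0.3579, 0.0407]
tool_rot: [-1.563, -0.009, -0.553]
wrist_force: [-0.0, -0.3, -0.8]
grip_width: 0.0652
```

```bash
python3 - <<'E'
from h import *
to(.4655,.3577,.0403,-.55);print(manip.read_state()['wrist_force'])
E
```

```text
at [0.4657 0.3579 0.0407] rpy [-1.563 -0.009 -0.553] t 19.4 w 0.0652
tool cm [-0.01  0.04 -0.02] twist deg -0.18
[-0.02782265 -0.28318844 -0.82248811]
```

jog_arm:
  series: [0,0.05,0,0,0.2,0,0,0,0,-0.5,0,0,0,0,-1,0,0,0,0,-1,0,0,0,0,-1,0,-1,0,0,-1,0,-2.5,0,0,-1,0,-3.5,0,0,-1,0,-3.5,0,0,-1,0,0,0,0,-1]

```text
time_s: 20.65
position: [0.4647, 0.3578, 0.1508]
tool_rot: [-1.562, -0.009, -0.553]
wrist_force: [1.1, -0.1, -0.4]
grip_width: 0.0931
```

```bash
python3 - <<'E'
from h import *
s,im=snap('w11');c=Cam('wrist',s);b,g,r=[im[...,i].astype(int) for i in range(3)]
cv2.imwrite('pics/w11c.png',cv2.resize(im[160:380,210:440],None,fx=3,fy=2.7))
m=np.zeros(b.shape,np.uint8);m[170:340,250:410]=((b>r+15))[170:340,250:410]
k=np.vstack(big(m,8,4)).reshape(-1,2);h=cv2.convexHull(k).reshape(-1,2);print('dish2 in holder',fitc(c.at(h,.040)))
to(.441,.0545,.15,-1.339,s)
E
```

```text
dish2 in holder (array([0.46415381, 0.35702765]), np.float64(0.03326574885561014))
at [0.4647 0.3578 0.1508] rpy [-1.562 -0.009 -0.553] t 20.65 w 0.0931
tool cm [ 13.92  -0.03 -27.06] twist deg 45.03
```

View pics/w11c.png

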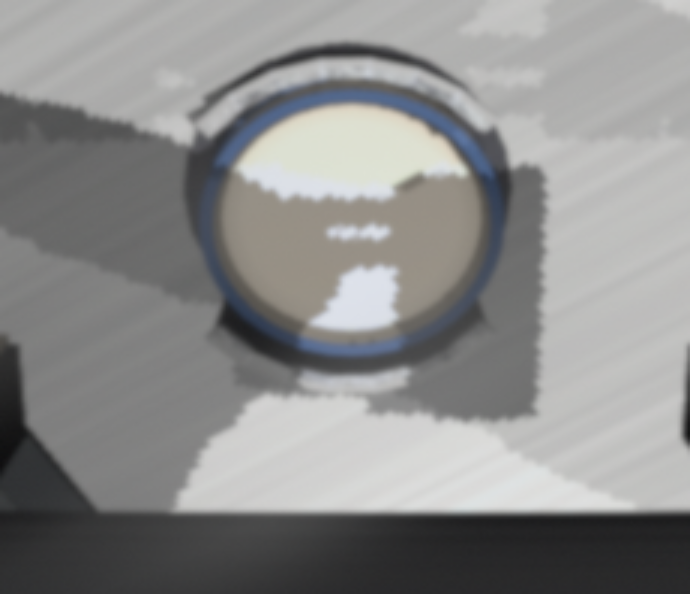

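Both dishes are stacked and centred on (0.4642, 0.3570). The fitted radius at the 40 mm rim plane is 33.3 mm, consistent with a level stack. Next is cup 1.

jog_arm:
  series: [0,0,0,9,-1,0,0,0,9,-1,0,0,0,9,-1,0,0,0,9,-1,0,0,0,9,-1,0,0,0,0,-1,5.8,0,-1.85,0,-1,5.8,0,-1.85,0,-1,5.8,0,-1.85,0,-1,5.8,0,-1.85,0,-1]

```text
time_s: 21.95
position: [0.4368, 0.1092, 0.1416]
tool_rot: [-1.572, -0.005, -1.339]
wrist_force: [0.9, -0.6, -0.5]
grip_width: 0.0927
```

jog_arm:
  series: [5,0,-1.6,0,-1,0,0,0,0,-1,0,0,0,0,-1,0,0,0,0,-1,0,0,0,0,-1,0,0,0,0,-1,0,0,0,0,-1,0,0,0,0,-1,0,0,0,0,-1,0,0,0,0,-1]

```text
time_s: 23.2
position: [0.4314, 0.0554, 0.1407]
tool_rot: [-1.574, -0.004, -1.326]
wrist_force: [0.1, 0.4, -0.5]
grip_width: 0.0931
```

```bash
cat >> h.py <<'E'
def cupfit(name,u0,u1,v0,v1,zr):
    im,c=load(name);b,g,r=[im[...,i].astype(int) for i in range(3)]
    m=np.zeros(b.shape,np.uint8);m[v0:v1,u0:u1]=((b>r+25)&(b>g+15))[v0:v1,u0:u1]
    k=np.vstack(big(m,4,20)).reshape(-1,2);print(k.min(0),k.max(0))
    return fitc(c.at(cv2.convexHull(k).reshape(-1,2),zr))
E
python3 - <<'E'
from h import *
to(.441,.0545,.044,-1.339)
s,im=snap('w12')
E
```

```text
at [0.4314 0.0554 0.1407] rpy [-1.574 -0.004 -1.326] t 23.2 w 0.0931
tool cm [0.28 9.67 0.95] twist deg 0.75
```

View pics/w12.png

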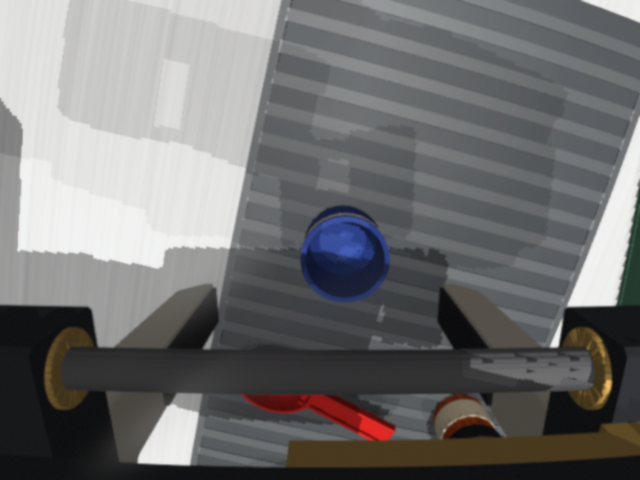

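```bash
python3 - <<'E'
from h import *
im,c=load('w12')
P=c.at([(301,258),(390,258),(345,213),(345,301),(345.5,257)],.06);print(P,np.linalg.norm(P[0]-P[1]),np.linalg.norm(P[2]-P[3]))
to(*P[4],.0445,-1.339)
E
```

```text
[[0.4158384  0.0499381 ]
 [0.46593911 0.0625093 ]
 [0.43391732 0.0817402 ]
 [0.44734468 0.03031481]
 [0.44071652 0.05681006]] 0.051653808616253086 0.05314945784465284
at [0.4314 0.0554 0.1407] rpy [-1.575 -0.004 -1.326] t 23.25 w 0.093
tool cm [0.05 9.62 0.97] twist deg 0.75
```

jog_arm:
  series: [0,2.5,0.33,0.7,-1,0.05,2.5,0.33,0,-1,0,2.5,0.33,0,-1,0,1.8,0,0,-1,0,0.2,0,0,-1,0,0,0,0,1,0,0,0,0,1,0,0,0,0,1,0,0,0,0,1,0,0,0,0,1]

```text
time_s: 24.5
position: [0.4433, 0.0566, 0.0457]
tool_rot: [-1.569, -0.006, -1.339]
wrist_force: [-0.3, 0.7, -0.8]
grip_width: 0.0516
```

```bash
python3 - <<'E'
from h import *
to(.4407,.0568,.0445,-1.339);print(manip.read_state()['wrist_force'])
E
```

```text
at [0.4433 0.0566 0.0457] rpy [-1.569 -0.006 -1.339] t 24.5 w 0.0516
tool cm [-0.08  0.12 -0.25] twist deg -0.0
[-0.29044939  0.71822572 -0.78782034]
```

jog_arm:
  series: [0,-2,0,0,1,0,-4,0,0,1,0,-4,0,0,1,0.4,0,4.9,0,1,0.4,0,4.9,0,1,0.4,0,4.9,0,1,0.4,0,4.9,0,1,0.4,0,4.9,0,1,0,0,0,0,1,0,0,0,0,1]

```text
time_s: 25.75
position: [0.6913, 0.095, 0.1487]
tool_rot: [-1.571, -0.005, -1.339]
wrist_force: [0.3, 0.0, -1.0]
grip_width: 0.0513
```

```bash
python3 - <<'E'
from h import *
to(.6885,.095,.15,-1.339)
s,im=snap('w13')
E
```

```text
at [0.6913 0.095  0.1487] rpy [-1.571 -0.005 -1.339] t 25.75 w 0.0513
tool cm [-0.06 -0.13 -0.27] twist deg -0.01
```

View pics/w13.png

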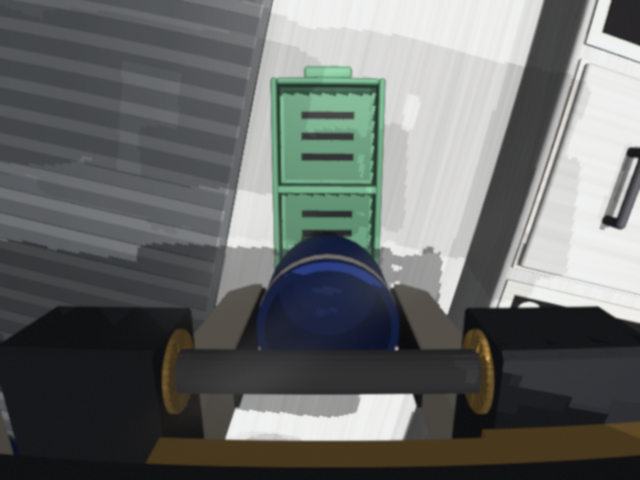

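The view is aligned with the caddy: outer top corners (271,79) and (385,79), divider line at row 189, held cup at (328,300).

```bash
python3 - <<'E'
from h import *
import json
im,c=load('w13');T=T_tool(json.load(open('pics/w13.json')));p=T[:3,3]
cv2.imwrite('pics/w13c.png',cv2.resize(im[60:260,250:410],None,fx=3.6,fy=3,interpolation=cv2.INTER_CUBIC))
def tl(q,z): return np.round((np.c_[c.at([q],z),[[z]]]-p)@T[:3,:3]*1000,1)[0][[0,2]]
for q in [(271,79),(385,79),(274,189),(381,189),(328,189)]: print(q,c.at([q],.026)[0],tl(q,.026))
E
```

```text
(271, 79) [0.63278957 0.18621346] [-102.9  -36. ]
(385, 79) [0.70195326 0.20253104] [-102.9   35.1]
(274, 189) [0.64869476 0.11916052] [-34.  -35.9]
(381, 189) [0.71707929 0.13529415] [-34.   34.4]
(328, 189) [0.68321908 0.12725408] [-33.9  -0.4]
```

View pics/w13c.png

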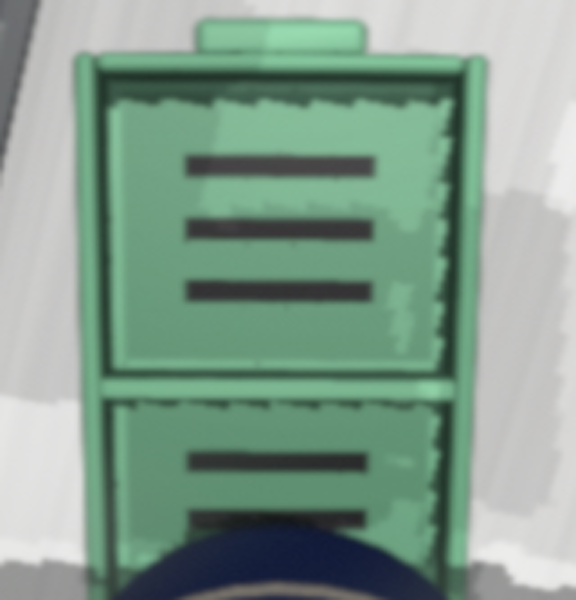

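```bash
python3 - <<'E'
from h import *
im,c=load('w13')
b=c.at([(517,100)],0)[0];print('base',b)
for z in(.02,.04,.06,.08,.1,.12): print(z,c.at([(558,100)],z)[0])
c2=Cam('top')
print('top cam base row115',c2.at([(281,115)],0),[ (z,c2.at([(281,108)],z)[0][0].round(3)) for z in (.04,.06,.08,.1)])
E
```

```text
base [0.79793989 0.21590868]
0.02 [0.817007   0.21956629]
0.04 [0.80703012 0.21541776]
0.06 [0.79705324 0.21126923]
0.08 [0.78707636 0.2071207 ]
0.1 [0.77709948 0.20297217]
0.12 [0.7671226  0.19882364]
top cam base row115 [[0.79777357 0.12936378]] [(0.04, np.float64(0.798)), (0.06, np.float64(0.789)), (0.08, np.float64(0.779)), (0.1, np.float64(0.769))]
```

The rack is only about 5 cm high and the gripper body stays above 0.118 m, so I descend.

jog_arm:
  series: [0,2,-0.05,0,1,0,2.2,0,0,1,0,2,0,0,1,0,1.6,0,0,1,0,1,0,0,1,0,0.7,0,0,1,0,0.4,0,0,1,0,0.2,0,0,1,0,0,0,0,1,0,0,0,0,1]

```text
time_s: 27.05
position: [0.6888, 0.0939, 0.0468]
tool_rot: [-1.57, -0.006, -1.339]
wrist_force: [-0.2, 0.8, -1.2]
grip_width: 0.0516
```

```bash
python3 - <<'E'
from h import *
to(.6908,.095,.0457,-1.339);print(manip.read_state()['wrist_force'])
E
```

```text
at [0.6888 0.0939 0.0468] rpy [-1.57  -0.006 -1.339] t 27.05 w 0.0516
tool cm [-0.06  0.11  0.22] twist deg -0.01
[-0.19691504  0.84803967 -1.18667126]
```

jog_arm:
  series: [0,0.12,0,0,1,0,0,0,0,0.2,0,0,0,0,-0.5,0,0,0,0,-1,0,0,0,0,-1,0,0,0,0,-1,0,-1.5,0,0,-1,0,-3,0,0,-1,0,-4,0,0,-1,0,-2,0,0,-1]

```text
time_s: 28.3
position: [0.6884, 0.0945, 0.1551]
tool_rot: [-1.571, -0.005, -1.339]
wrist_force: [0.0, 0.3, -0.4]
grip_width: 0.0926
```

```bash
python3 - <<'E'
from h import *
to(.4456,-.171,.15,-1.339)
s,im=snap('w14')
E
```

```text
at [0.6884 0.0945 0.1551] rpy [-1.571 -0.005 -1.339] t 28.3 w 0.0926
tool cm [ 20.27   0.63 -29.73] twist deg -0.02
```

View pics/w14.png

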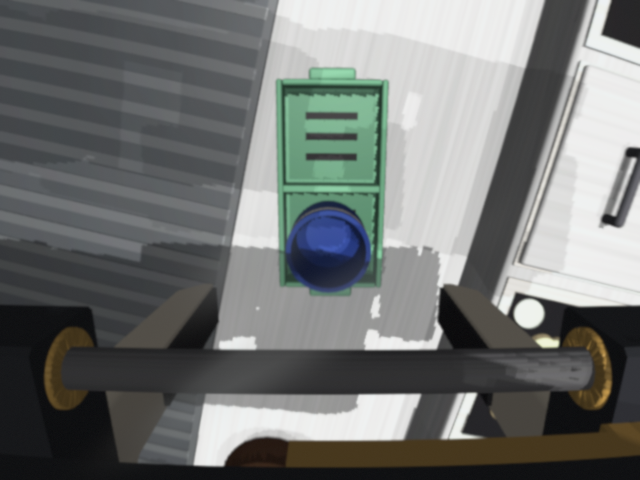

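The first cup stands upright in its compartment at (328,250). Moving to cup 2.

jog_arm:
  series: [2.9,0,-4.25,0,-1,2.9,0,-4.25,0,-1,2.9,0,-4.25,0,-1,2.9,0,-4.25,0,-1,2.9,0,-4.25,0,-1,2.9,0,-4.25,0,-1,2.9,0,-4.25,0,-1,0,0,0,0,-1,0,0,0,0,-1,0,0,0,0,-1]

```text
time_s: 29.6
position: [0.4404, -0.1779, 0.1608]
tool_rot: [-1.56, -0.01, -1.338]
wrist_force: [-0.0, -0.6, 0.7]
grip_width: 0.0928
```

```bash
python3 - <<'E'
from h import *
to(.4456,-.171,.045,-1.339)
s,im=snap('w15')
E
```

```text
at [ 0.4404 -0.1779  0.1608] rpy [-1.56  -0.01  -1.338] t 29.6 w 0.0928
tool cm [-0.66 11.58  0.55] twist deg 0.07
```

View pics/w15.png

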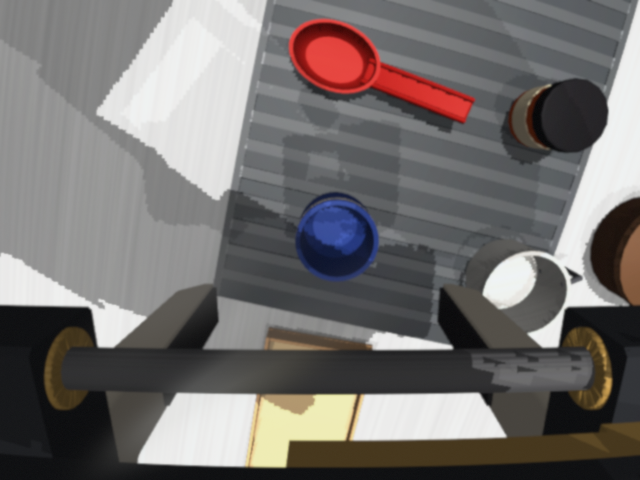

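```bash
python3 - <<'E'
from h import *
im,c=load('w15')
P=c.at([(296,238),(379,238),(337.5,196),(337.5,280),(337.5,238)],.06);print(P[4],np.linalg.norm(P[0]-P[1]),np.linalg.norm(P[2]-P[3]))
to(*P[4],.0455,-1.339)
print('mcup',c.at([(525,290)],.05),'jar',c.at([(573,115)],.058))
E
```

```text
[ 0.44554528 -0.1714635 ] 0.051638656554516736 0.05383833253208692
at [ 0.4404 -0.1778  0.1607] rpy [-1.56  -0.01  -1.338] t 29.65 w 0.0929
tool cm [-0.61 11.52  0.53] twist deg 0.08
mcup [[ 0.58023316 -0.17992111]] jar [[ 0.56696994 -0.06426201]]
```

jog_arm:
  series: [-0.2,3,0.18,0,-1,-0.2,3,0.18,0,-1,-0.2,3,0.18,0,-1,0,1.8,0,0,-1,0,0.7,0,0,-1,0,0,0,0,1,0,0,0,0,1,0,0,0,0,1,0,0,0,0,1,0,0,0,0,1]

```text
time_s: 30.9
position: [0.4507, -0.1685, 0.0446]
tool_rot: [-1.556, -0.013, -1.33]
wrist_force: [0.7, 0.5, -1.2]
grip_width: 0.0517
```

```bash
python3 - <<'E'
from h import *
to(.4455,-.1715,.0455,-1.339);print(manip.read_state()['wrist_force'])
E
```

```text
at [ 0.4507 -0.1685  0.0446] rpy [-1.556 -0.013 -1.33 ] t 30.9 w 0.0517
tool cm [ 0.17 -0.1  -0.57] twist deg 0.5
[ 0.66869009  0.53653819 -1.18745025]
```

jog_arm:
  series: [0,-2,0,0,1,0,-4,0,0,1,0,-4,0,0,1,0,-1,0,0,1,-3.8,0,4.2,0,1,-3.8,0,4.2,0,1,-3.8,0,4.2,0,1,-3.8,0,4.2,0,1,-3.8,0,4.2,0,1,-3.8,0,4.2,0,1]

```text
time_s: 32.15
position: [0.6419, 0.1192, 0.1516]
tool_rot: [-1.563, -0.011, -1.338]
wrist_force: [-0.4, -0.6, -0.7]
grip_width: 0.0518
```

jog_arm:
  series: [-3,0,3.3,0,1,0,0,0,0,1,0,0,0,0,1,0,0,0,0,1,0,0,0,0,1,0,0,0,0,1,0,0,0,0,1,0,0,0,0,1,0,0,0,0,1,0,0,0,0,1]

```text
time_s: 33.4
position: [0.6663, 0.1572, 0.1461]
tool_rot: [-1.569, -0.011, -1.337]
wrist_force: [-0.1, 0.5, -1.0]
grip_width: 0.0518
```

```bash
python3 - <<'E'
from h import *
to(.6754,.1603,.15,-1.339)
s,im=snap('w16')
E
```

```text
at [0.6663 0.1572 0.1461] rpy [-1.569 -0.011 -1.337] t 33.4 w 0.0518
tool cm [-0.09 -0.39  0.96] twist deg 0.12
```

View pics/w16.png

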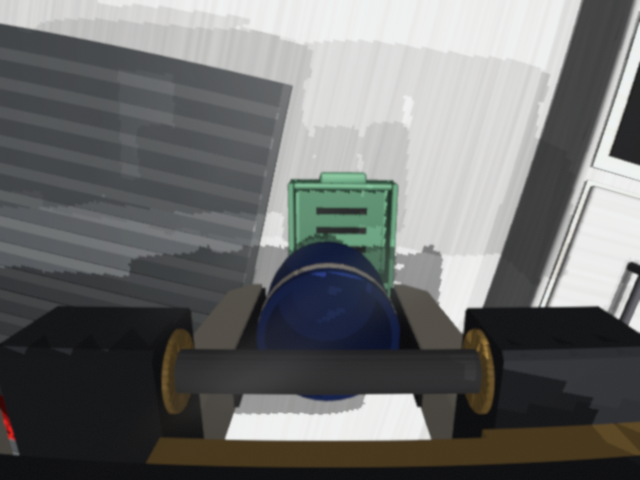

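```bash
python3 - <<'E'
from h import *
import json
im,c=load('w16');T=T_tool(json.load(open('pics/w16.json')));p=T[:3,3]
P=c.at([(288,182.5),(398,182.5)],.026);print(P,np.linalg.norm(P[0]-P[1]))
m=P.mean(0)+.036*T[:2,0];print('comp',m);to(*m,.0446,-1.339)
E
```

```text
[[0.63228852 0.18729928]
 [0.70162423 0.20387956]] 0.0712905813319543
comp [0.67529956 0.16057177]
at [0.6663 0.1572 0.1461] rpy [-1.569 -0.011 -1.337] t 33.45 w 0.0513
tool cm [-0.23 10.15  0.94] twist deg 0.12
```

jog_arm:
  series: [-0.1,0.5,0.5,0,1,-0.1,1.5,0.4,0,1,0,2,0,0,1,0,2,0,0,1,0,1,0,0,1,0,0,0,0,1,0,0,0,0,1,0,0,0,0,1,0,0,0,0,1,0,0,0,0,1]

```text
time_s: 34.7
position: [0.6754, 0.1608, 0.0708]
tool_rot: [-1.569, -0.011, -1.337]
wrist_force: [0.2, -0.4, -0.8]
grip_width: 0.0517
```

```bash
python3 - <<'E'
from h import *
to(.6753,.1605,.0446,-1.339)
E
```

```text
at [0.6754 0.1608 0.0708] rpy [-1.569 -0.011 -1.337] t 34.7 w 0.0517
tool cm [-0.01  2.62 -0.02] twist deg 0.12
```

jog_arm:
  series: [0,0.7,0,0,1,0,0.7,0,0,1,0,0.6,0,0,1,0,0.4,0,0,1,0,0.15,0,0,1,0,0,0,0,1,0,0,0,0,1,0,0,0,0,1,0,0,0,0,1,0,0,0,0,1]

```text
time_s: 35.95
position: [0.6755, 0.1606, 0.0446]
tool_rot: [-1.569, -0.011, -1.337]
wrist_force: [-1.4, 0.2, 0.8]
grip_width: 0.0515
```

```bash
python3 - <<'E'
from h import *
to(.6753,.1605,.0446,-1.339);print(manip.read_state()['wrist_force'])
E
```

```text
at [0.6755 0.1606 0.0446] rpy [-1.569 -0.011 -1.337] t 35.95 w 0.0515
tool cm [ 0.    0.   -0.02] twist deg 0.13
[-1.43316565  0.20139906  0.79822615]
```

jog_arm:
  series: [0,0,0,0,0.2,0,0,0,0,-0.5,0,0,0,0,-1,0,0,0,0,-1,0,0,0,0,-1,0,-1.5,0,0,-1,0,-3,0,0,-1,0,-4,0,0,-1,0,-3,0,0,-1,0,0,0,0,-1]

```text
time_s: 37.2
position: [0.6756, 0.1619, 0.1672]
tool_rot: [-1.566, -0.011, -1.337]
wrist_force: [-0.3, -0.7, 0.3]
grip_width: 0.0932
```

```bash
python3 - <<'E'
from h import *
to(.46,-.064,.15)
s,im=snap('w17')
c=Cam('top');im=manip.capture('top');cv2.imwrite('pics/top1.png',im)
E
```

```text
at [0.6756 0.1619 0.1672] rpy [-1.566 -0.011 -1.337] t 37.2 w 0.0932
tool cm [ 16.96   1.79 -26.22] twist deg None
```

View pics/w17.png

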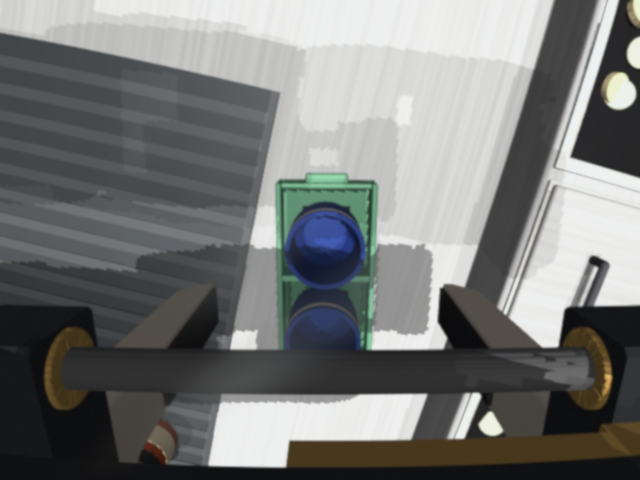

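Both cups are upright in the caddy, circles at (325,247) and (322,335). Now I measure the spoon from w15.

```bash
python3 - <<'E'
from h import *
im,c=load('w15')
b,g,r=[im[...,i].astype(int) for i in range(3)]
m=np.zeros(b.shape,np.uint8);m[0:140,270:490]=(r>g+50)[0:140,270:490]
k=big(m,1)[0].reshape(-1,2)
cv2.imwrite('pics/w15s.png',cv2.resize(im[0:140,270:490],None,fx=3.5,fy=3.5,interpolation=cv2.INTER_CUBIC))
P=c.at(k,.022);bowl=k[(k[:,0]<365)];el=cv2.fitEllipse(bowl);print(el);print('bowl ctr',c.at([el[0]],.022))
# handle midline: cols 400..465
for u in(395,410,430,450,462):
    rows=np.where(m[:,u])[0];x=(u-395)/67*.062 ;z=.004+.016+.009/2+.25*x
    a=c.at([(u,rows.min()),(u,rows.max()),(u,rows.mean())],z);print(u,rows.min(),rows.max(),a[2])
print('end',c.at([(471,108)],.036))
E
```

```text
((334.2677001953125, 55.67732620239258), (69.18256378173828, 96.06536102294922), 115.05425262451172)
bowl ctr [[ 0.4180421  -0.06185234]]
395 67 96 [ 0.46048703 -0.06846891]
410 73 102 [ 0.47051962 -0.07022403]
430 80 110 [ 0.48356075 -0.07219146]
450 88 118 [ 0.4964116  -0.07437886]
462 93 122 [ 0.50394231 -0.07547657]
end [[ 0.51093053 -0.07377255]]
```

View pics/w15s.png

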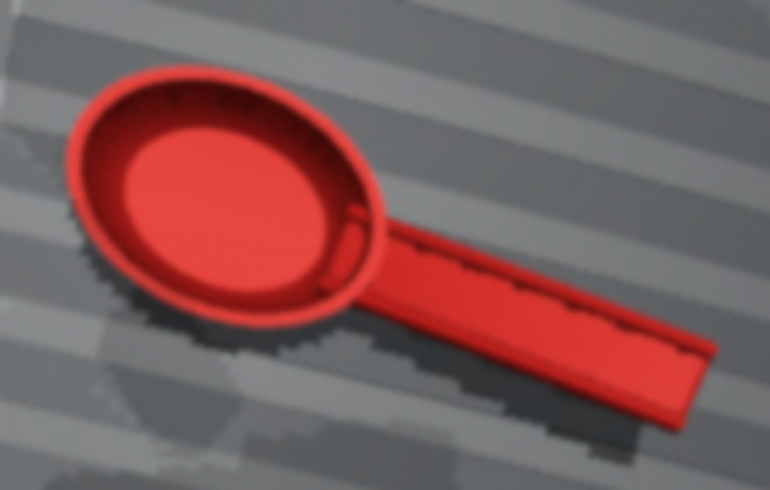

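jog_arm:
  series: [2.9,0,-4.3,0,-1,2.9,0,-4.3,0,-1,2.9,0,-4.3,0,-1,2.9,0,-4.3,0,-1,2.9,0,-4.3,0,-1,2.9,0,-4.3,0,-1,0,0,0,-9.5,-1,0,0,0,-9.5,-1,0,0,0,-9.5,-1,0,0,0,-9.5,-1]

```text
time_s: 38.55
position: [0.4489, -0.0735, 0.154]
tool_rot: [-1.589, 0.01, -0.655]
wrist_force: [0.6, -0.4, -0.8]
grip_width: 0.0935
```

jog_arm:
  series: [0,0,0,-9.5,-1,0,0,0,-9.5,-1,0,0,0,-9.5,-1,0,0,0,0,-1,0,0,0,0,-1,0,0,0,0,-1,0,0,0,0,-1,0,0,0,0,-1,0,0,0,0,-1,0,0,0,0,-1]

```text
time_s: 39.8
position: [0.4454, -0.0727, 0.1488]
tool_rot: [-1.58, 0.028, -0.15]
wrist_force: [0.3, 1.3, 0.2]
grip_width: 0.0928
```

```bash
python3 - <<'E'
from h import *
to(.4625,-.0689,.1,-.158)
s,im=snap('w18')
E
```

```text
at [ 0.4454 -0.0727  0.1488] rpy [-1.58   0.028 -0.15 ] t 39.8 w 0.0928
tool cm [1.77 4.83 0.67] twist deg 0.47
```

View pics/w18.png

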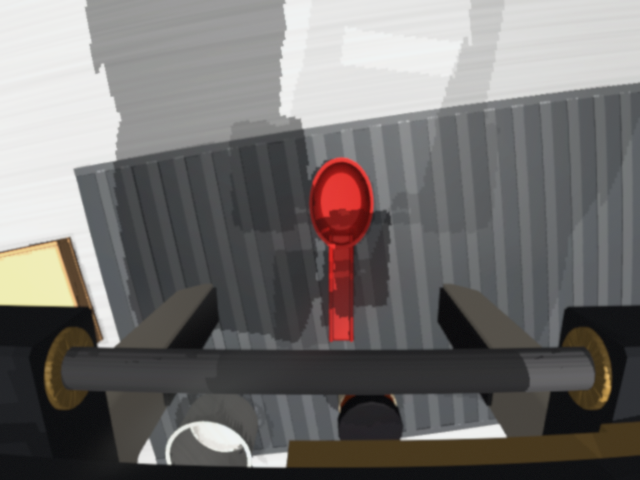

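```bash
python3 - <<'E'
from h import *
im,c=load('w18')
b=c.at([(342.5,203)],.022)[0];tip=c.at([(342,158)],.022)[0];e=c.at([(341,340)],.036)[0]
print(b,tip,e,np.linalg.norm(tip-e),np.degrees(np.arctan2(*(e-b)[::-1])))
u=(e-tip)/np.linalg.norm(e-tip);pt=e-.049*u;print('pinch',pt);to(*pt,.018,np.arctan2(u[1],u[0]))
E
```

```text
[ 0.41792159 -0.06093881] [ 0.38836737 -0.05702444] [ 0.50983528 -0.07541824] 0.1228527007175716 -8.952402360561646
pinch [ 0.46138761 -0.06808184]
at [ 0.4454 -0.0727  0.1488] rpy [-1.58   0.028 -0.15 ] t 39.85 w 0.0933
tool cm [ 1.88 13.02  0.82] twist deg 0.02
```

jog_arm:
  series: [0.6,3,0.25,0,-0.3,0.6,3,0.25,0,-0.3,0.6,3,0.25,0,-0.3,0.08,2,0,0,-0.3,0,1,0,0,-0.3,0,0,0,0,-0.3,0,0,0,0,-0.3,0,0,0,0,-0.3,0,0,0,0,-0.3,0,0,0,0,-0.3]

```text
time_s: 41.1
position: [0.4645, -0.0693, 0.0278]
tool_rot: [-1.581, 0.022, -0.15]
wrist_force: [1.2, -0.6, -0.2]
grip_width: 0.0602
```

```bash
python3 - <<'E'
from h import *
to(.4614,-.068,.018,-.15)
s,im=snap('w19')
cv2.imwrite('pics/w19c.png',cv2.resize(im[100:380,180:480],None,fx=2.5,fy=2.1))
E
```

```text
at [ 0.4645 -0.0693  0.0278] rpy [-1.581  0.022 -0.15 ] t 41.1 w 0.0602
tool cm [-0.31  0.98  0.09] twist deg -0.02
```

View pics/w19c.png

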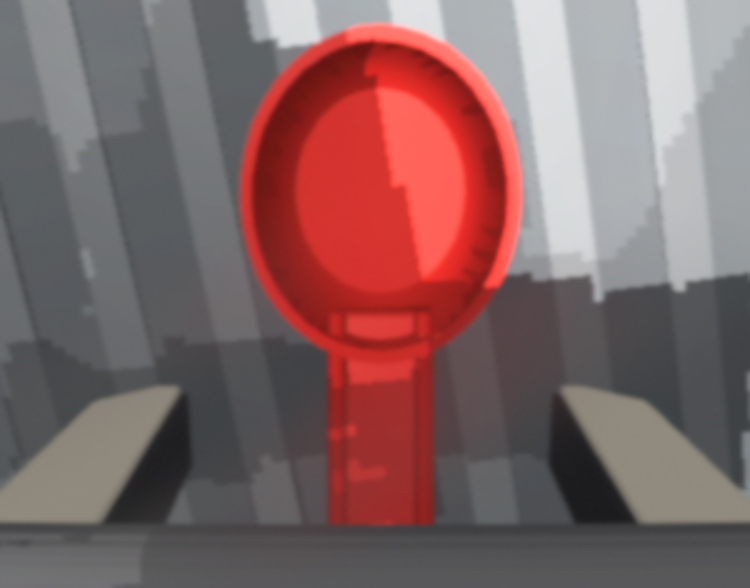

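jog_arm:
  series: [-0.1,0.5,0,0,-0.3,-0.1,0.45,0.05,0,-0.3,0,0,0,0,0.2,0,0,0,0,1,0,0,0,0,1,0,0,0,0,1,0,0,0,0,1,0,0,0,0,1,0,0,0,0,1,0,0,0,0,1]

```text
time_s: 42.4
position: [0.4622, -0.0684, 0.0176]
tool_rot: [-1.581, 0.022, -0.15]
wrist_force: [-1.1, -1.2, 0.1]
grip_width: 0.0168
```

```bash
python3 - <<'E'
from h import *
to(.4614,-.068,.018,-.15);print(manip.read_state()['wrist_force'])
s,im=snap('w20')
cv2.imwrite('pics/w20c.png',cv2.resize(im[100:380,180:480],None,fx=2.5,fy=2.1))
# tray in top image
c=Cam('top');im=cv2.imread('pics/top1.png')
H,S,V=cv2.split(cv2.cvtColor(im,cv2.COLOR_BGR2HSV));m=np.zeros_like(V);m[213:262,430:505]=((S>60)&(V>60))[213:262,430:505]
k=big(m,1)[0].reshape(-1,2);P=c.at(k,.018);print(cv2.minAreaRect((P*1000).astype(np.float32)))
m[:]=0;m[213:262,430:505]=((V>170)&(S>60))[213:262,430:505]
k=big(m,1)[0].reshape(-1,2);P=c.at(k,.003);print('floor',cv2.minAreaRect((P*1000).astype(np.float32)))
E
```

```text
at [ 0.4622 -0.0684  0.0176] rpy [-1.581  0.022 -0.15 ] t 42.4 w 0.0168
tool cm [-0.09 -0.04  0.03] twist deg -0.01
[-1.08285296 -1.15962463  0.06373053]
((459.7587890625, -347.811767578125), (86.14144897460938, 168.1511993408203), 2.4759199619293213)
floor ((462.62225341796875, -354.45587158203125), (87.12328338623047, 167.37770080566406), 2.5410687923431396)
```

View pics/w20c.png

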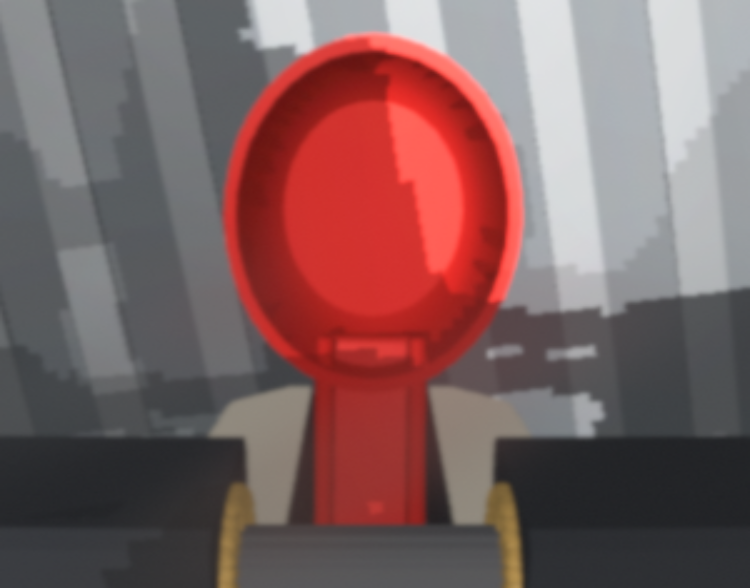

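Grip width is 16.8 mm, which matches the handle. I lift and carry the spoon to the tray.

jog_arm:
  series: [0,-1.5,0,0,1,0,-3,0,0,1,0,-4,0,0,1,0,-2,0,0,1,0.7,0,-4.8,0,1,0.7,0,-4.8,0,1,0.7,0,-4.8,0,1,0.7,0,-4.8,0,1,0.7,0,-4.8,0,1,0.7,0,-4.8,0,1]

```text
time_s: 43.7
position: [0.4644, -0.3652, 0.1389]
tool_rot: [-1.583, 0.015, -0.145]
wrist_force: [-0.2, 0.8, -1.1]
grip_width: 0.0168
```

jog_arm:
  series: [0,0,0,9.9,1,0,0,0,9.9,1,0,0,0,9.9,1,0,0,0,9.9,1,0,0,0,9.9,1,0,0,0,9.9,1,0,0,0,9.9,1,0,0,0,9.9,1,0,0,0,0,1,0,0,0,0,1]

```text
time_s: 44.95
position: [0.4632, -0.3684, 0.1489]
tool_rot: [-1.583, -0.014, -1.57]
wrist_force: [0.3, 0.5, -0.8]
grip_width: 0.0167
```

```bash
python3 - <<'E'
from h import *
to(.461,-.360,.12,-1.527)
s,im=snap('w21')
E
```

```text
at [ 0.4632 -0.3684  0.1489] rpy [-1.583 -0.014 -1.57 ] t 44.95 w 0.0167
tool cm [-0.88  2.88 -0.19] twist deg -2.49
```

View pics/w21.png

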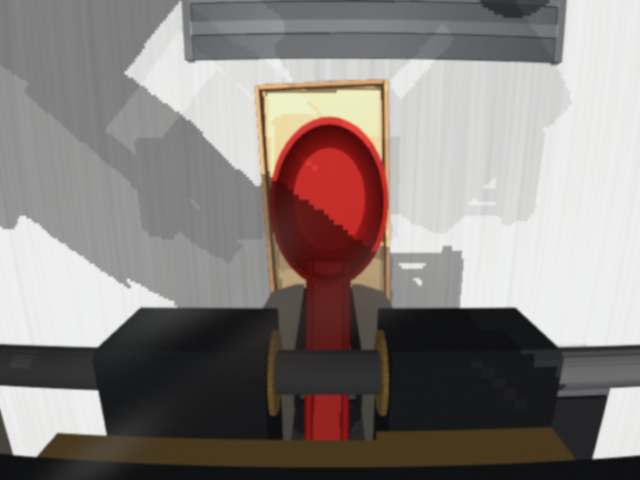

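```bash
python3 - <<'E'
from h import *
import json
im,c=load('w21');T=T_tool(json.load(open('pics/w21.json')));p=T[:3,3]
P=c.at([(256.5,87),(387.5,80.5),(273,290),(389.5,290)],.018);print(P,np.linalg.norm(P[0]-P[1]))
ax=(P[2]-P[0]+P[3]-P[1]);ax/=np.linalg.norm(ax);print('axis deg',np.degrees(np.arctan2(ax[1],ax[0])))
ctr=(P[0]+P[1])/2+.083*ax;print('tray ctr',ctr)
tgt=ctr+.013*ax;print(tgt);to(*tgt,.018,np.arctan2(ax[1],ax[0]))
print('spoon bowl',c.at([(330,200)],p[2]+.004))
E
```

```text
[[ 0.4154172  -0.27127937]
 [ 0.49949056 -0.26742452]
 [ 0.42187491 -0.41016585]
 [ 0.50571081 -0.40976221]] 0.08416168427142158
axis deg -87.41877690864187
tray ctr [ 0.46119183 -0.35226773]
[ 0.4617773  -0.36525454]
at [ 0.4633 -0.3684  0.1489] rpy [-1.583 -0.014 -1.571] t 45.0 w 0.0164
tool cm [-5.000e-01  1.308e+01  1.000e-02] twist deg -2.59
spoon bowl [[ 0.46371835 -0.32352164]]
```

jog_arm:
  series: [-0.2,2.5,0,-1.3,1,-0.2,3,0,-1.3,1,0,3,0,0,1,0,2,0,0,1,0,1,0,0,1,0,0,0,0,1,0,0,0,0,1,0,0,0,0,1,0,0,0,0,1,0,0,0,0,1]

```text
time_s: 46.25
position: [0.4635, -0.3674, 0.0347]
tool_rot: [-1.58, -0.017, -1.51]
wrist_force: [1.0, -0.6, -1.1]
grip_width: 0.017
```

```bash
python3 - <<'E'
from h import *
to(.4618,-.3645,.0166,-1.5257)
s,im=snap('w22')
E
```

```text
at [ 0.4635 -0.3674  0.0347] rpy [-1.58  -0.017 -1.51 ] t 46.25 w 0.017
tool cm [-0.33  1.81 -0.14] twist deg 0.92
```

View pics/w22.png

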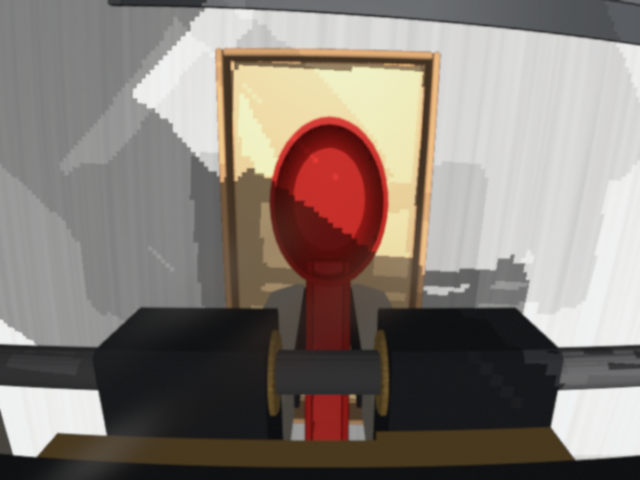

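jog_arm:
  series: [-0.15,0.6,0,0.4,1,-0.15,0.6,-0.05,0.4,1,0,0.4,0,0,1,0,0.15,0,0,1,0,0,0,0,1,0,0,0,0,1,0,0,0,0,1,0,0,0,0,1,0,0,0,0,1,0,0,0,0,1]

```text
time_s: 47.55
position: [0.463, -0.3649, 0.0165]
tool_rot: [-1.578, -0.018, -1.525]
wrist_force: [-0.8, 0.1, 1.5]
grip_width: 0.0168
```

```bash
python3 - <<'E'
from h import *
to(.4618,-.3645,.0166,-1.5257);print(manip.read_state()['wrist_force'])
E
```

```text
at [ 0.463  -0.3649  0.0165] rpy [-1.578 -0.018 -1.525] t 47.55 w 0.0168
tool cm [-0.04 -0.01 -0.12] twist deg 0.06
[-0.81167461  0.13049955  1.4954944 ]
```

Slight floor contact. I open only to about 30 mm, so the fingers stay inside the tray, and then rise.

jog_arm:
  series: [0,0,0,0,0.5,0,0,0,0,0.4,0,0,0,0,0.4,0,0,0,0,0.4,0,0,0,0,0.4,0,-0.5,0,0,0.4,0,-1.5,0,0,0.4,0,-3,0,0,0.4,0,-4,0,0,0.4,0,-3,0,0,0.4]

```text
time_s: 48.8
position: [0.4632, -0.362, 0.1411]
tool_rot: [-1.58, -0.016, -1.525]
wrist_force: [0.5, -0.4, -0.6]
grip_width: 0.0277
```

jog_arm:
  series: [0,-3,0,0,-1,4,-1,0,0,-1,4,0,0,0,-1,0,0,0,0,-1,0,0,0,0,-1,0,0,0,0,-1,0,0,0,0,-1,0,0,0,0,-1,0,0,0,0,-1,0,0,0,0,-1]

```text
time_s: 50.05
position: [0.4686, -0.4407, 0.1935]
tool_rot: [-1.574, -0.022, -1.522]
wrist_force: [-0.7, 0.2, -0.3]
grip_width: 0.0931
```

```bash
python3 - <<'E'
from h import *
s,im=snap('w23');print(s['position'],s['time_s'])
cv2.imwrite('pics/top2.png',manip.capture('top'));cv2.imwrite('pics/scene2.png',manip.capture('scene'))
E
```

```text
[ 0.46859106 -0.44074605  0.19353185] 50.05
```

View pics/w23.png

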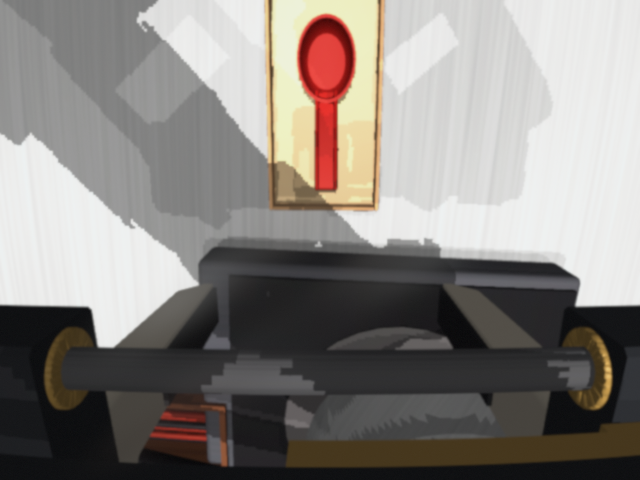

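View pics/top2.png

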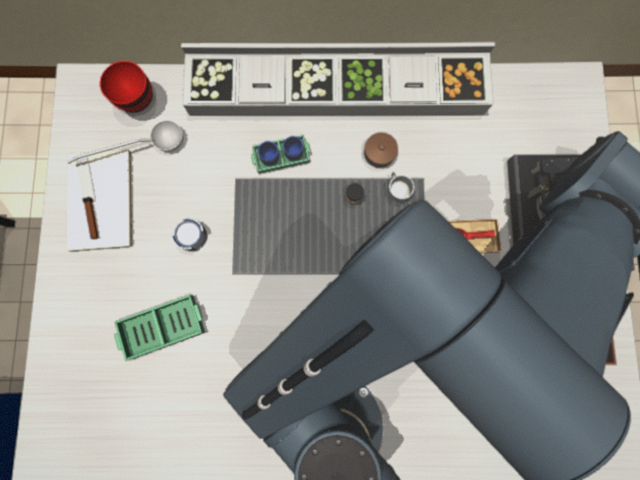

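View pics/scene2.png

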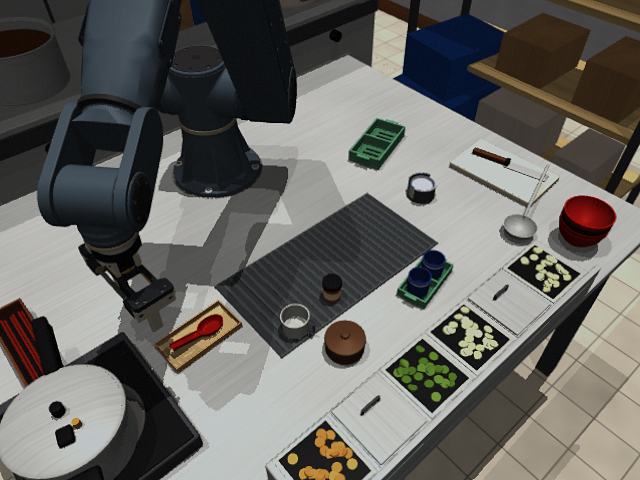

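Everything is in place visually: the cups at (269,153) and (293,147), the dishes at (190,234), and the spoon centred and bowl up in the tray. I make a last numeric check and then hand in.

```bash
python3 - <<'E'
from h import *
im,c=load('w23')
b=c.at([(327,58)],.021)[0];e=c.at([(326,190)],.034)[0];u=(e-b)/np.linalg.norm(e-b)
o=b+.031*u;print('spoon origin',o,'len',np.linalg.norm(e-b),'dir',np.degrees(np.arctan2(u[1],u[0])),'rel tray',(o-[.4612,-.3500])*1000)
c=Cam('top')
for n in('top0','top2'):
    im=cv2.imread(f'pics/{n}.png');b_,g,r=[im[...,i].astype(int) for i in range(3)]
    if n=='top2':
        m=np.zeros(b_.shape,np.uint8);m[130:180,250:315]=(b_>r+30)[130:180,250:315]&(b_>g+15)[130:180,250:315]
        for k in big(m,2,40):
            q,_=fitc(c.at(k.reshape(-1,2),.06));d=q-np.array([.683,.1275]);a=np.radians(13.2);R=np.array([[np.cos(a),np.sin(a)],[-np.sin(a),np.cos(a)]]);print('cup rel caddy mm',R@d*1000,_)
d=cv2.absdiff(cv2.imread('pics/top0.png'),cv2.imread('pics/top2.png')).max(2)
print('jar/mcup patch diff',d[182:205,345:368].mean(),d[178:200,388:412].mean())
if True: manip.sign_off();print('signed')
E
```

```text
spoon origin [ 0.46253014 -0.35234346] len 0.09439649296444443 dir -87.60903210432554 rel tray [ 1.33013928 -2.34346489]
cup rel caddy mm [ -3.92654001 -33.70569277] 0.022642749512562593
cup rel caddy mm [-2.39842608 31.21492026] 0.02263654547519584
jar/mcup patch diff 16.285444234404537 29.598484848484848
the job is handed in; nothing more can be done
signed
```

I put all five pieces away without a slip or a re-grasp, and handed the job in at about 50 s of the 136 s allowed. No verdict came back, so the results below are my own last measurements.

| Piece | Last measurement | Limit |
|---|---|---|
| Dishes | both stacked in the holder; each rim fits a 33.3 mm circle at its stacked height (true radius 33 mm), about 1 mm from the holder centre | 7 mm |
| Cups | in the caddy frame, about (−4, −34) and (−2, +31) mm; they look upright in the wrist and scene views | ±18 mm in x, 16–52 mm in y |
| Spoon | bowl up on the tray floor, about 1 and 2 mm from its centre, in line with its length | 30 mm |

- **Disagreement:** the overhead cup fits gave a radius of 22.6 mm instead of 26 mm. That picture caught only the inner blue of each cup, so those centres may be off by a few millimetres, still well inside the limits.
- **Jar and measuring cup:** the automatic before/after picture check was inconclusive. It showed a moderate difference (16 for the jar, 30 for the measuring cup), probably shadow from the arm. Both look unmoved at the same pixels in the overhead and scene views. The gripper passed over them well clear, and the wrist force read at the end of each move never exceeded about 2 N.

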